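# Load the sample shaker and clamp its tray

### The job

Press the shaker's tray to pop it open, stand every sample jar from the grey mat in a socket of the opened tray, then press the tray in until it latches and let go to check that it stays home. Then tighten the red ratchet knob clockwise until it is tight and slips by at least one click. Leave the beaker, bottle and dish where they are.

Things in the scene. Friction and masses are not known exactly. Their poses are not given: they have to be found in the camera images.
- tray_push (a point): centre of the front face of the tray's blue push panel, an upright plate 180 wide x 36 tall x 8 thick, 46 mm above the table; it moves with the tray. x axis points into the machine (the way to press), y to its left, z up. The grey plinth, 300 wide x 170 deep x 44 tall, begins 21 mm behind this face when latched; nothing is below or in front of the panel.
- tray (a joint): how far the yellow tray stands out, m: 0 = latched home, 0.065 = fully out, -0.010 = hard stop when pressed in. Push-push latch: pressed to the stop (at least 9 mm past home) and let go, it stays at 0 if it came from fully out, or springs out to 0.065 if it was latched. A damped spring pushes it out with 3 to 4.5 N; pressing slowly (0.03 m/s) takes 5 to 8 N up to the stop, which is rigid.
- spindle (a joint): how far the clamp screw under the red knob has been turned, rad: 0 = slack, grows clockwise seen from above (tightening), about 5.2 = the pad grips the tray and the screw turns no further. Turns freely (0.03 N m) until then and stays where it is left. It starts at 0 to 1.2.
- clutch (a joint): how far the red ratchet knob has slipped clockwise on its screw, rad; 0 at the start. It slips only once the screw is tight, at about 0.15 N m, with one click every 0.52 rad (30 degrees). It does not slip the other way back past 0.
- knob_grip (a point): on the red knob's axis at the height to grip, 139 mm above the table, on the white bridge (top at 105 mm), 141 mm behind the latched panel's front face. The knob is an upright bar 42 long x 14 thick, top 12 mm above this point, gripped across its thickness, on a disc 44 in diameter whose top is 18 mm below it. Turns with the knob: x along the bar, y across it, z up.
- socket1 (a point): centre of the floor of round socket 1 in the yellow tray (a row of four, 64 mm apart along the machine's y, 76 mm behind the panel's face). 45 mm wide, 10 deep, 2 mm chamfer; floor 52 mm, tray top 62 mm above the table. Axes as tray_push. Moves with the tray. One jar per socket, any jar in any.
- socket2 (a point): centre of the floor of round socket 2 in the yellow tray (a row of four, 64 mm apart along the machine's y, 76 mm behind the panel's face). 45 mm wide, 10 deep, 2 mm chamfer; floor 52 mm, tray top 62 mm above the table. Axes as tray_push. Moves with the tray. One jar per socket, any jar in any.
- socket3 (a point): centre of the floor of round socket 3 in the yellow tray (a row of four, 64 mm apart along the machine's y, 76 mm behind the panel's face). 45 mm wide, 10 deep, 2 mm chamfer; floor 52 mm, tray top 62 mm above the table. Axes as tray_push. Moves with the tray. One jar per socket, any jar in any.
- socket4 (a point): centre of the floor of round socket 4 in the yellow tray (a row of four, 64 mm apart along the machine's y, 76 mm behind the panel's face). 45 mm wide, 10 deep, 2 mm chamfer; floor 52 mm, tray top 62 mm above the table. Axes as tray_push. Moves with the tray. One jar per socket, any jar in any.
- jar1_mid (a point): centre, half-way up, of sample jar1: a filled clear jar with a blue lid and a weighted base, a plain cylinder 42 in diameter x 64 tall, 120 g; z axis up along the jar. It starts upright on the grey bench mat, or may be absent. Standing in a socket its centre is 32 mm above the socket's floor.
- jar2_mid (a point): centre, half-way up, of sample jar2: a filled clear jar with a blue lid and a weighted base, a plain cylinder 42 in diameter x 64 tall, 120 g; z axis up along the jar. It starts upright on the grey bench mat, or may be absent. Standing in a socket its centre is 32 mm above the socket's floor.
- jar3_mid (a point): centre, half-way up, of sample jar3: a filled clear jar with a blue lid and a weighted base, a plain cylinder 42 in diameter x 64 tall, 120 g; z axis up along the jar. It starts upright on the grey bench mat, or may be absent. Standing in a socket its centre is 32 mm above the socket's floor.
- jar4_mid (a point): centre, half-way up, of sample jar4: a filled clear jar with a blue lid and a weighted base, a plain cylinder 42 in diameter x 64 tall, 120 g; z axis up along the jar. It starts upright on the grey bench mat, or may be absent. Standing in a socket its centre is 32 mm above the socket's floor.
- mat: grey bench mat, 210 x 210 x 2, fixed on the table; its origin is on the table, 50 mm from the mat's centre along its own +x. The jars start on it with their bases 2 mm above the table.
- beaker: glass beaker, 72 in diameter x 90 tall, loose, origin at its base centre: a bystander
- reagent: amber reagent bottle, 68 in diameter x 150 tall, loose, origin at its base centre: a bystander
- dish: clear dish, 84 in diameter x 16 tall, loose, origin at its base centre: a bystander
Mind the look-alikes: they are no part of the job. What is shaped like the part that bears jar4_mid but green or turquoise is not meant.

How it is judged:
On the way, in this order (a step that is already met when the one before it is completed fails the run):
1. the tray is released and springs fully out (value of joint tray above 0.06 m), for 0.2 s.
2. with the tray out, every jar present stands upright on the floor of a socket (within 6 mm of its centre) (value of joint tray above 0.055 m and ((horizontal distance between jar1_mid and socket1 below 0.006 m and z of jar1_mid in the frame of socket1 between 0.027 and 0.037 m and angle between jar1_mid's own z axis and vertical below 0.15 rad) or (horizontal distance between jar1_mid and socket2 below 0.006 m and z of jar1_mid in the frame of socket2 between 0.027 and 0.037 m and angle between jar1_mid's own z axis and vertical below 0.15 rad) or (horizontal distance between jar1_mid and socket3 below 0.006 m and z of jar1_mid in the frame of socket3 between 0.027 and 0.037 m and angle between jar1_mid's own z axis and vertical below 0.15 rad) or (horizontal distance between jar1_mid and socket4 below 0.006 m and z of jar1_mid in the frame of socket4 between 0.027 and 0.037 m and angle between jar1_mid's own z axis and vertical below 0.15 rad)) and ((horizontal distance between jar2_mid and socket1 below 0.006 m and z of jar2_mid in the frame of socket1 between 0.027 and 0.037 m and angle between jar2_mid's own z axis and vertical below 0.15 rad) or (horizontal distance between jar2_mid and socket2 below 0.006 m and z of jar2_mid in the frame of socket2 between 0.027 and 0.037 m and angle between jar2_mid's own z axis and vertical below 0.15 rad) or (horizontal distance between jar2_mid and socket3 below 0.006 m and z of jar2_mid in the frame of socket3 between 0.027 and 0.037 m and angle between jar2_mid's own z axis and vertical below 0.15 rad) or (horizontal distance between jar2_mid and socket4 below 0.006 m and z of jar2_mid in the frame of socket4 between 0.027 and 0.037 m and angle between jar2_mid's own z axis and vertical below 0.15 rad)) and ((horizontal distance between jar3_mid and socket1 below 0.006 m and z of jar3_mid in the frame of socket1 between 0.027 and 0.037 m and angle between jar3_mid's own z axis and vertical below 0.15 rad) or (horizontal distance between jar3_mid and socket2 below 0.006 m and z of jar3_mid in the frame of socket2 between 0.027 and 0.037 m and angle between jar3_mid's own z axis and vertical below 0.15 rad) or (horizontal distance between jar3_mid and socket3 below 0.006 m and z of jar3_mid in the frame of socket3 between 0.027 and 0.037 m and angle between jar3_mid's own z axis and vertical below 0.15 rad) or (horizontal distance between jar3_mid and socket4 below 0.006 m and z of jar3_mid in the frame of socket4 between 0.027 and 0.037 m and angle between jar3_mid's own z axis and vertical below 0.15 rad)) and ((horizontal distance between jar4_mid and socket1 below 0.006 m and z of jar4_mid in the frame of socket1 between 0.027 and 0.037 m and angle between jar4_mid's own z axis and vertical below 0.15 rad) or (horizontal distance between jar4_mid and socket2 below 0.006 m and z of jar4_mid in the frame of socket2 between 0.027 and 0.037 m and angle between jar4_mid's own z axis and vertical below 0.15 rad) or (horizontal distance between jar4_mid and socket3 below 0.006 m and z of jar4_mid in the frame of socket3 between 0.027 and 0.037 m and angle between jar4_mid's own z axis and vertical below 0.15 rad) or (horizontal distance between jar4_mid and socket4 below 0.006 m and z of jar4_mid in the frame of socket4 between 0.027 and 0.037 m and angle between jar4_mid's own z axis and vertical below 0.15 rad))), for 0.2 s.
3. the tray is latched home and stays there for a second with the robot not touching it (value of joint tray between -0.004 and 0.004 m and contact force between each of the arm, the fingers and tray below 0.2 N), for 1 s.
4. the clamp screw is tight and the knob has slipped at least one click (value of joint spindle above 5 rad and value of joint clutch above 0.4 rad), for 0.1 s.
At the end, for the whole second after the job is handed in: the tray is latched home (within 4 mm), every jar present stands upright on the floor of a socket (within 6 mm of its centre), the clamp screw is tight (at least 5.0 of about 5.2 rad) and the knob has slipped by at least one click (0.4 rad) (all of step 4 and value of joint tray between -0.004 and 0.004 m and ((horizontal distance between jar1_mid and socket1 below 0.006 m and z of jar1_mid in the frame of socket1 between 0.027 and 0.037 m and angle between jar1_mid's own z axis and vertical below 0.15 rad) or (horizontal distance between jar1_mid and socket2 below 0.006 m and z of jar1_mid in the frame of socket2 between 0.027 and 0.037 m and angle between jar1_mid's own z axis and vertical below 0.15 rad) or (horizontal distance between jar1_mid and socket3 below 0.006 m and z of jar1_mid in the frame of socket3 between 0.027 and 0.037 m and angle between jar1_mid's own z axis and vertical below 0.15 rad) or (horizontal distance between jar1_mid and socket4 below 0.006 m and z of jar1_mid in the frame of socket4 between 0.027 and 0.037 m and angle between jar1_mid's own z axis and vertical below 0.15 rad)) and ((horizontal distance between jar2_mid and socket1 below 0.006 m and z of jar2_mid in the frame of socket1 between 0.027 and 0.037 m and angle between jar2_mid's own z axis and vertical below 0.15 rad) or (horizontal distance between jar2_mid and socket2 below 0.006 m and z of jar2_mid in the frame of socket2 between 0.027 and 0.037 m and angle between jar2_mid's own z axis and vertical below 0.15 rad) or (horizontal distance between jar2_mid and socket3 below 0.006 m and z of jar2_mid in the frame of socket3 between 0.027 and 0.037 m and angle between jar2_mid's own z axis and vertical below 0.15 rad) or (horizontal distance between jar2_mid and socket4 below 0.006 m and z of jar2_mid in the frame of socket4 between 0.027 and 0.037 m and angle between jar2_mid's own z axis and vertical below 0.15 rad)) and ((horizontal distance between jar3_mid and socket1 below 0.006 m and z of jar3_mid in the frame of socket1 between 0.027 and 0.037 m and angle between jar3_mid's own z axis and vertical below 0.15 rad) or (horizontal distance between jar3_mid and socket2 below 0.006 m and z of jar3_mid in the frame of socket2 between 0.027 and 0.037 m and angle between jar3_mid's own z axis and vertical below 0.15 rad) or (horizontal distance between jar3_mid and socket3 below 0.006 m and z of jar3_mid in the frame of socket3 between 0.027 and 0.037 m and angle between jar3_mid's own z axis and vertical below 0.15 rad) or (horizontal distance between jar3_mid and socket4 below 0.006 m and z of jar3_mid in the frame of socket4 between 0.027 and 0.037 m and angle between jar3_mid's own z axis and vertical below 0.15 rad)) and ((horizontal distance between jar4_mid and socket1 below 0.006 m and z of jar4_mid in the frame of socket1 between 0.027 and 0.037 m and angle between jar4_mid's own z axis and vertical below 0.15 rad) or (horizontal distance between jar4_mid and socket2 below 0.006 m and z of jar4_mid in the frame of socket2 between 0.027 and 0.037 m and angle between jar4_mid's own z axis and vertical below 0.15 rad) or (horizontal distance between jar4_mid and socket3 below 0.006 m and z of jar4_mid in the frame of socket3 between 0.027 and 0.037 m and angle between jar4_mid's own z axis and vertical below 0.15 rad) or (horizontal distance between jar4_mid and socket4 below 0.006 m and z of jar4_mid in the frame of socket4 between 0.027 and 0.037 m and angle between jar4_mid's own z axis and vertical below 0.15 rad))); the robot touches nothing.
It fails at once if the beaker is moved more than 40 mm or tipped (distance of beaker from where it was at the start of the episode above 0.04 m or angle between beaker's own z axis and vertical above 0.5 rad).
It fails at once if the reagent is moved more than 40 mm or tipped (distance of reagent from where it was at the start of the episode above 0.04 m or angle between reagent's own z axis and vertical above 0.5 rad).
It fails at once if the dish is moved more than 40 mm or tipped (distance of dish from where it was at the start of the episode above 0.04 m or angle between dish's own z axis and vertical above 0.5 rad).
Of jar1, jar2, jar3, jar4 only 2 to 4 are there at a start; the rules pass over those that are not, and their reading is None.
At some moment in a run one of jar1, jar2, jar3, jar4 may be knocked a few centimetres aside while the robot is not near it.
It also fails if it takes over 210 s, if anything falls off the work surface, if the arm or the gripper's body presses on something with over 40 N, if the wrist force passes 120 N, or if a joint passes its speed limit or range.

### The arm

A 6-joint arm with a two-finger parallel gripper is mounted at the origin on the work surface. World frame = base frame: x ahead of the robot, y to its left, z up, the work surface at z = 0. Lengths are in m, angles in rad, forces in N, time in s.
With the tool pointing down it reaches from about 0.4 to 0.825 m from the base axis. Payload 7 kg.
Tool frame: the origin (TCP) lies on the mounting face of the last link; the fingertips stand 178 mm ahead of it and the grasp point (between the pads) lies 159 mm ahead of it; z points along the fingers, y is the direction in which the jaws open and shut (so a half turn about z gives the same grasp; the last joint's range is limited). The gripper opens to 88 mm and grips with 3 to 60 N. Pads are 19 mm wide; open, the fingers measure 130 mm over their backs; the gripper's body (78 mm by 193 mm) begins 47 mm behind the grasp point.
Start: joints at [1.413, 0.359, 0.012, 0, -1.224, -0.288], TCP at [0.291, 0.609, 0.405] pointing down, gripper open.
Joint ranges: [-3.07, 3.07], [-1.43, 2.12], [-1.02, 1.25], [-3.03, 1.67], [-3.05, -0], [-3.03, 3.03]. Speed limits (rad/s): [2.39, 2.39, 3.01, 3.14, 3.14, 3.14].

### API

Orientations are given as [roll, pitch, yaw] about the fixed x, y, z axes, in that order (R = Rz(yaw) Ry(pitch) Rx(roll)).
In Python, from station import * gives the robot as it stands.
- The arm moves only by the tool arm_command, never from a script. Its argument "targets" is a list of rows, each a list of 3 entries, a list of its own where there are three numbers: the turn, a rotation vector about the world's x, y, z in rad, then the shift along the world's x, y, z in mm, then the closure, from 0 (fully open) to 1 (shut). In form: [[[wx, wy, wz], [tx, ty, tz], fingers], ...]. A call has 1 to 8 rows; each row shifts and turns the commanded pose from where the row before left it; what a row does not reach is not made up. A row lasts 1/10 s, in which the tool goes at most 50 mm and 8.59 degrees, less where a joint would pass 70% of its speed; a pose out of reach is approached as far as the arm can. A call with a gripper value outside its range is refused whole. The fingers move at their own pace and stop on an object; "squeeze" is the grip in N (left out, the last holds). Time passes only in rows, so rows that do not move let the fingers close. It gives the time, the measured TCP pose, the force and the opening at its end, in the units of the state.
- get_state(): the state, without advancing time (a new reading comes with each control period).
- grab_frame(name): name is "scene" or "top" or "wrist"; returns (picture, depth): 480x640x3 uint8, red, green, blue; 480x640 float32, m along the optical axis (not along the pixel's ray), 0 where there is no reading.
- camera_params(name): a dict with "mtx" (3x3 intrinsics, pixels), "eye" and "orientation" of the camera in the world. Camera axes: x right, y down, z forward; pixel columns grow to the right and rows downward; lengths in m; the calibration is good to about 2 mm. A picture is of the moment at which its call begins: read the wrist's pose just before it. camera_params takes no time and is no camera call; for the wrist camera it gives the pose at the moment of the call.
- job_done(): hands the job in, once; it reports no verdict.
The state is a dict: "t": time; "q": joint angles; "qd": joint speeds; "joint_efforts": joint torques, N m; "eef_pos": TCP position; "ee_rot": TCP orientation; "force": force on the tool from outside, world axes, zero at the start; "moment": the same for the moment, N m; "width": finger opening in m.
Only numpy, scipy, OpenCV 4.12 (cv2) and the standard library are available. Lean on these libraries where they do the work, as an engineer would, in place of code of your own. Each camera call takes 0.05 s, during which the arm holds its last target.

## Working session

There is one attempt and no reset: what is moved stays moved. The work goes in short steps, Python scripts to look and compute and a tool call to move; the robot and the scene stay as the last step left them, time stands still between calls to the robot, and variables do not carry over. Pictures are saved under pics/ and viewed, and the job is handed in when it is done.

Besides the shell and the picture viewer there is one more tool, called after ">>>" as name(argument=value, ...), one argument or row to a line, values as JSON. arm_command: Moves the arm, as the interface text tells. Its arguments: {"type":"object","properties":{"targets":{"type":"array"},"squeeze":{"type":"number"}},"required":["targets"]}

```bash
ls; mkdir -p pics; python3 - <<'E'
from station import *
import cv2
print(get_state())
for n in ("scene","top","wrist"):
    p=camera_params(n); print(n,p)
    im,d=grab_frame(n); cv2.imwrite(f"pics/{n}0.png",im[:,:,::-1])
E
```

```text
pics
{'t': 0.0, 'q': array([ 1.41309040e+00,  3.59355282e-01,  1.10412095e-02, -3.90459472e-04,
       -1.22410533e+00, -2.88069635e-01]), 'qd': array([ 9.71001844e-04,  1.64337152e-03, -6.85335494e-04,  1.14021678e-03,
       -4.46531547e-05,  4.61299406e-04]), 'joint_efforts': array([ 1.12059966e-03, -5.82713699e+01,  2.93068725e+01,  6.99735671e+00,
        7.16081529e-03, -1.50202518e-04]), 'eef_pos': array([0.29095674, 0.60883555, 0.40372794]), 'ee_rot': array([ 3.13993217e+00, -1.09235712e-04, -4.45908442e-01]), 'force': array([-0.37179084,  0.29524428,  0.6893329 ]), 'moment': array([-0.02497742, -0.02065548, -0.00384118]), 'width': 0.08768726655603769}
scene {'mtx': array([[526.44848767,   0.        , 310.67760357],
       [  0.        , 526.44848767, 238.53050015],
       [  0.        ,   0.        ,   1.        ]]), 'eye': array([ 1.38570847, -0.20084321,  0.73386756]), 'orientation': array([-2.20935128, -0.02010854,  1.32328115])}
top {'mtx': array([[550.65556026,   0.        , 325.47387731],
       [  0.        , 550.65556026, 236.11443512],
       [  0.        ,   0.        ,   1.        ]]), 'eye': array([0.3493624 , 0.02442351, 1.33512898]), 'orientation': array([-2.94151527,  0.00318655, -1.58300022])}
wrist {'mtx': array([[353.61147605,   0.        , 324.03868504],
       [  0.        , 353.61147605, 242.57855349],
       [  0.        ,   0.        ,   1.        ]]), 'eye': array([0.35188611, 0.58114801, 0.38353042]), 'orientation': array([ 2.89068762e+00, -1.34446163e-03, -2.01628959e+00])}
```

View pics/top0.png

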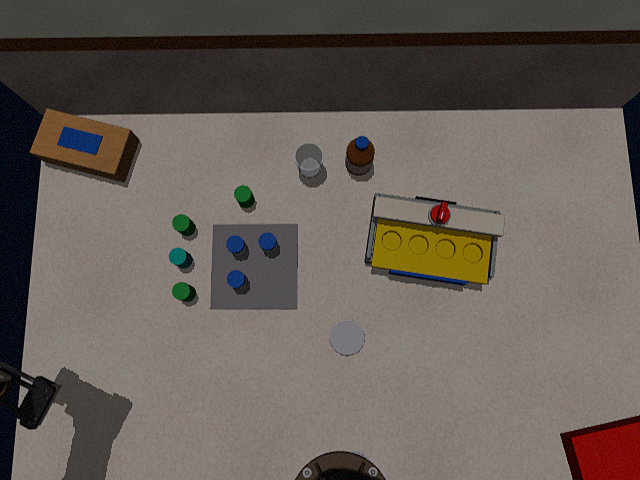

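View pics/scene0.png

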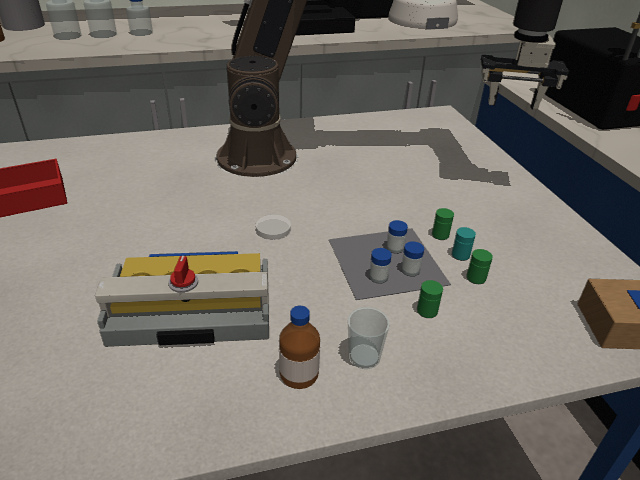

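View pics/wrist0.png

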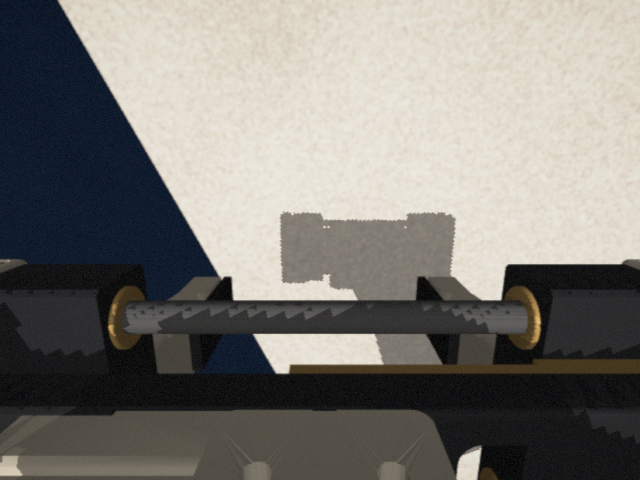

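```bash
cat > h.py <<'E'
from station import *
import cv2, numpy as np
from scipy.spatial.transform import Rotation as R
def cam(n): 
    p=camera_params(n); return p['mtx'],np.array(p['eye']),R.from_euler('xyz',p['orientation']).as_matrix()
def cloud(n,save=None):
    c=cam(n); im,d=grab_frame(n)
    if save: cv2.imwrite(f"pics/{save}.png",im[:,:,::-1])
    K,e,M=c; v,u=np.mgrid[:480,:640]
    P=np.stack([(u-K[0,2])/K[0,0]*d,(v-K[1,2])/K[1,1]*d,d],-1)@M.T+e
    P[d<=0]=np.nan
    return im,cv2.cvtColor(im,cv2.COLOR_RGB2HSV),P
def onplane(n,uv,z):
    K,e,M=cam(n); uv=np.atleast_2d(uv)
    r=np.c_[(uv[:,0]-K[0,2])/K[0,0],(uv[:,1]-K[1,2])/K[1,1],np.ones(len(uv))]@M.T
    return e+r*((z-e[2])/r[:,2])[:,None]
def blobs(m,amin=20):
    k,l,s,c=cv2.connectedComponentsWithStats(m.astype(np.uint8))
    return [(l==i,c[i],s[i]) for i in range(1,k) if s[i,4]>=amin]
E
python3 - <<'E'
from h import *
np.set_printoptions(precision=4,suppress=True)
for n in ("top","scene"):
    im,hsv,P=cloud(n)
    H,S,V=hsv[...,0],hsv[...,1],hsv[...,2]
    for nm,m in (("blue",(H>105)&(H<130)&(S>120)&(V>60)),("yel",(H>20)&(H<35)&(S>150)&(V>90)),("red",((H<8)|(H>172))&(S>150)&(V>90)),("grn",(H>50)&(H<100)&(S>120)&(V>50))):
        for b,c,s in blobs(m,30):
            z=P[...,2][b]; ok=np.isfinite(z); q=P[b][ok]
            top=q[q[:,2]>np.percentile(q[:,2],90)-0.006]
            print(n,nm,c.round(1),s,'zrange',np.percentile(q[:,2],[2,50,98]),'topmid',(top.min(0)+top.max(0))/2,'ext',np.ptp(top,0))
E
```

```text
top blue [ 79.3 140.2] [ 57 127  45  28 775] zrange [0.067  0.0728 0.0776] topmid [0.85   0.6208 0.0752] ext [0.0713 0.1066 0.0101]
top blue [361.7 141.8] [356 136  13  12 126] zrange [0.1451 0.1505 0.1547] topmid [ 0.8077 -0.0604  0.1517] ext [0.0295 0.0279 0.0095]
top blue [266.7 240.7] [258 232  18  18 243] zrange [0.0071 0.0667 0.0715] topmid [0.5966 0.1627 0.0695] ext [0.0394 0.0379 0.011 ]
top blue [234.5 243.6] [226 235  18  18 238] zrange [0.0442 0.0664 0.0712] topmid [0.5906 0.2387 0.0687] ext [0.0384 0.0401 0.0099]
top blue [235.2 278.5] [227 270  18  18 247] zrange [0.0598 0.0664 0.0711] topmid [0.5091 0.2349 0.0691] ext [0.0397 0.0397 0.0111]
top blue [428.2 276.3] [390 270  77  14 229] zrange [0.0585 0.0643 0.069 ] topmid [ 0.5085 -0.2113  0.0663] ext [0.0329 0.1749 0.0098]
top yel [431.1 253.3] [ 372  223  119   61 4867] zrange [0.0485 0.0613 0.0672] topmid [ 0.565  -0.2219  0.0649] ext [0.1461 0.2795 0.0114]
top red [444.1 211.8] [438 202  12  21 136] zrange [0.1167 0.149  0.1555] topmid [ 0.6452 -0.2345  0.1526] ext [0.0363 0.0219 0.0092]
top red [434.5 212.1] [431 20
[... 2380 characters left out ...]
0558] ext [0.1664 0.1612 0.0148]
scene red [181.5 274.4] [171 256  24  31 373] zrange [0.1151 0.1221 0.1515] topmid [ 0.6464 -0.2359  0.1487] ext [0.04   0.022  0.0085]
scene grn [443.  223.6] [433 209  21  31 456] zrange [0.0032 0.0443 0.0647] topmid [0.484  0.361  0.0615] ext [0.042  0.0381 0.0079]
scene grn [463.5 243.3] [453 228  23  32 527] zrange [0.0033 0.0439 0.0645] topmid [0.5671 0.3705 0.0622] ext [0.0405 0.0411 0.0091]
scene grn [480.1 265.9] [469 249  23  35 563] zrange [0.0039 0.0467 0.0649] topmid [0.6456 0.3659 0.0621] ext [0.0401 0.0415 0.009 ]
scene grn [430.2 298.4] [419 281  24  37 660] zrange [0.0029 0.0491 0.065 ] topmid [0.715  0.2221 0.0624] ext [0.0417 0.0411 0.0092]
```

```bash
python3 - <<'E'
from h import *
np.set_printoptions(precision=4,suppress=True)
im,hsv,P=cloud("top","top1")
H,S,V=hsv[...,0],hsv[...,1],hsv[...,2]
crop=cv2.resize(im[180:300,350:520,::-1],None,fx=4.5,fy=4.5,interpolation=cv2.INTER_CUBIC);cv2.imwrite("pics/c1.png",crop)
crop=cv2.resize(im[210:320,200:310,::-1],None,fx=5,fy=5,interpolation=cv2.INTER_CUBIC);cv2.imwrite("pics/c2.png",crop)
g=cv2.cvtColor(im,cv2.COLOR_RGB2GRAY)
m=(H>20)&(H<35)&(S>150)&(V>90)
b=max(blobs(m),key=lambda t:t[2][4])[0]
uv=np.argwhere(b)[:,::-1]
W=onplane("top",uv.astype(float),0.062)[:,:2]
r=cv2.minAreaRect((W*1000).astype(np.float32));print("tray rect",r, cv2.boxPoints(r))
m=(H>105)&(H<130)&(S>120)&(V>60)
for b,c,s in blobs(m,30):
    if 380<c[0]<470 and c[1]>260:
        uv=np.argwhere(b)[:,::-1]; W=onplane("top",uv.astype(float),0.064)[:,:2]
        r=cv2.minAreaRect((W*1000).astype(np.float32));print("panel rect",r,cv2.boxPoints(r))
        # per-column bottom/top edges
        cols=np.unique(uv[:,0]); top=np.array([[u,uv[uv[:,0]==u,1].min()-.5] for u in cols]); 
        Wt=onplane("top",top.astype(float),0.064)[3:-3]
        p=np.polyfit(Wt[:,1],Wt[:,0],1); print("panel back top edge slope deg",np.degrees(np.arctan(p[0])),"x at y=-.213",np.polyval(p,-.213), 'ends y',Wt[[0,-1],1])
m=(V<150)
E
```

```text
tray rect ((564.5624389648438, -221.58990478515625), (269.9103088378906, 104.88220977783203), 80.3279037475586) [[ 490.193  -345.8161]
 [ 593.5844 -363.4373]
 [ 638.9319  -97.3637]
 [ 535.5405  -79.7425]]
panel rect ((509.1133728027344, -211.1610107421875), (177.65264892578125, 6.840124607086182), 80.35931396484375) [[ 490.866  -298.1601]
 [ 497.6095 -299.3056]
 [ 527.3608 -124.1619]
 [ 520.6173 -123.0164]]
panel back top edge slope deg 9.690280359786952 x at y=-.213 0.5122878151533672 ends y [-0.1307 -0.2918]
```

View pics/c1.png

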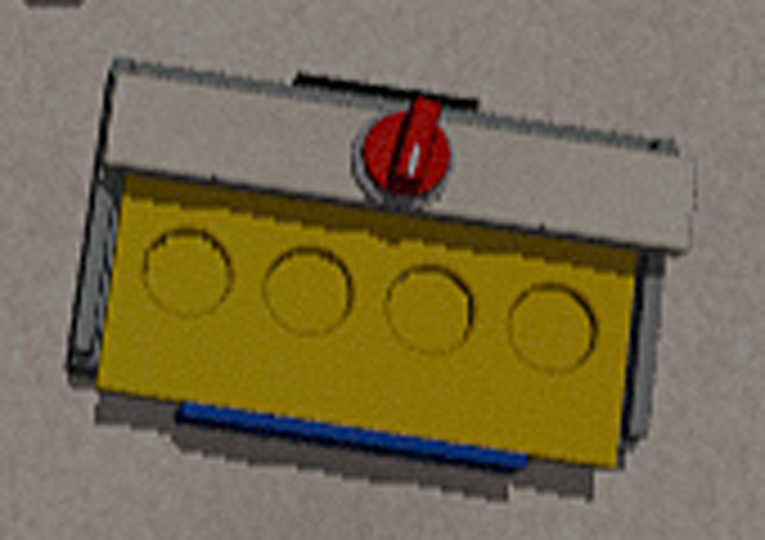

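View pics/c2.png

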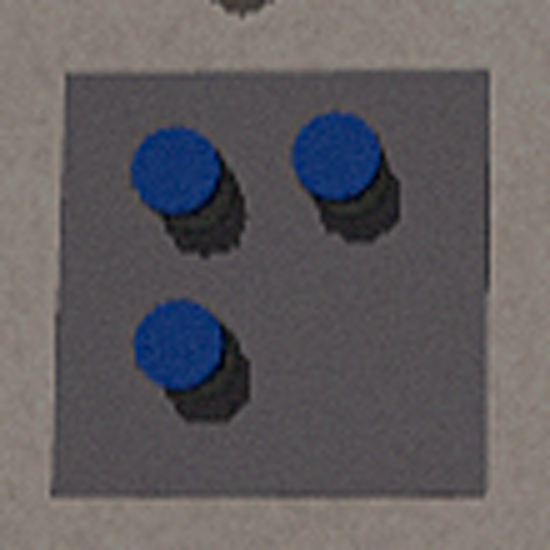

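Lookalikes: the blue lids on the mat at top pixels (267,241), (235,244) and (235,279) are the jars I want. The bottle cap (362,142), blue box patch (79,140), green jars (242,194), (180,222), (180,291) and teal jar (177,256) are not. The close crop shows three blue lids on the mat. The tray is latched, with its panel in front at (428,276) and machine yaw of about -9.7°.

Next I move to a standoff in front of the panel.

>>> arm_command(
  targets=[
    [[0, 0, 0.017], [10, -47, 0], 1],
    [[0, 0, 0.017], [10, -47, 0], 1],
    [[0, 0, 0.017], [10, -47, 0], 1],
    [[0, 0, 0.017], [10, -47, 0], 1],
    [[0, 0, 0.017], [10, -47, 0], 1],
    [[0, 0, 0.017], [10, -47, 0], 1],
    [[0, 0, 0.017], [10, -47, 0], 1],
    [[0, 0, 0.017], [10, -47, 0], 1],
  ],
  squeeze=20,
)

```text
t: 1.1
eef_pos: [0.3709, 0.231, 0.4049]
ee_rot: [-3.141, -0.0, -0.309]
force: [1.3, 0.1, 0.1]
width: 0.0294
```

>>> arm_command(
  targets=[
    [[0, 0, 0.017], [10, -47, 0], 1],
    [[0, 0, 0.017], [10, -47, 0], 1],
    [[0, 0, 0.017], [10, -47, 0], 1],
    [[0, 0, 0.017], [10, -47, 0], 1],
    [[0, 0, 0.017], [10, -47, 0], 1],
    [[0, 0, 0.017], [10, -47, 0], 1],
    [[0, 0, 0.017], [10, -47, 0], 1],
    [[0, 0, 0.017], [10, -47, 0], 1],
  ],
)

```text
t: 1.9
eef_pos: [0.4509, -0.1451, 0.4051]
ee_rot: [-3.141, -0.001, -0.173]
force: [0.6, 0.4, 0.5]
width: 0.0004
```

>>> arm_command(
  targets=[
    [[0, 0, 0], [5, -50, 0], 1],
    [[0, 0, 0], [0, -10, -10], 1],
    [[0, 0, 0], [0, 0, 0], 1],
  ],
)

```text
t: 2.2
eef_pos: [0.4553, -0.2044, 0.393]
ee_rot: [-3.142, 0.003, -0.178]
force: [0.4, 0.5, -0.1]
width: 0.0001
```

```bash
python3 - <<'E'
from h import *
s=get_state();print(s)
im,d=grab_frame("wrist");cv2.imwrite("pics/w1.png",im[:,:,::-1])
E
```

```text
{'t': 2.2, 'q': array([-2.76854215e-02,  7.63781150e-02, -3.83113901e-01, -5.78089447e-04,
       -1.11412293e+00,  1.42086677e+00]), 'qd': array([ 0.05533492, -0.03066806, -0.002805  ,  0.00260416, -0.02040079,
       -0.032336  ]), 'joint_efforts': array([ -1.43862527, -33.96369338,  28.99718642,   6.93420902,
         0.42495729,   0.44773987]), 'eef_pos': array([ 0.45532303, -0.20437875,  0.39300325]), 'ee_rot': array([-3.14150136e+00,  2.86445303e-03, -1.77870495e-01]), 'force': array([ 0.38625691,  0.54206765, -0.09120461]), 'moment': array([ 0.02900032,  0.06164894, -0.01973646]), 'width': 0.00013924081698643315}
```

View pics/w1.png

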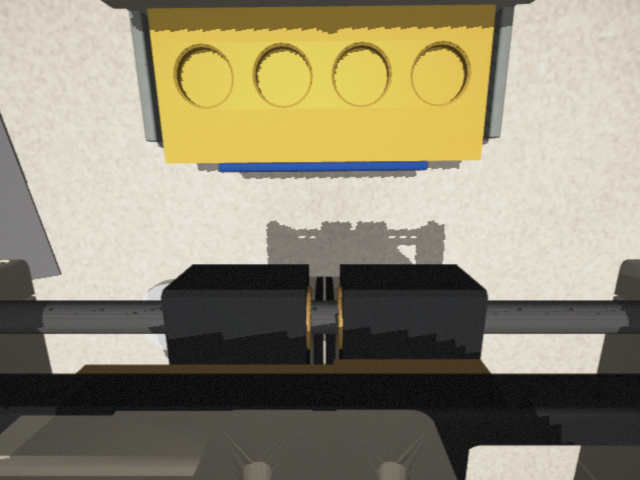

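The wrist view shows the panel's top edge at (325,167) and the sockets at (204,77), (283,75), (361,75) and (440,73). I'll measure from this view.

```bash
cat >> h.py <<'E'
def tray_wrist(save=None,n="wrist"):
    """panel top-face fit and yaw from blue rect at z=.064"""
    im,hsv,P=cloud(n,save); H,S,V=hsv[...,0],hsv[...,1],hsv[...,2]
    m=(H>105)&(H<130)&(S>120)&(V>60)
    out=[]
    for b,c,s in blobs(m,100):
        if s[2]<2.5*s[3]: continue
        uv=np.argwhere(b)[:,::-1].astype(float)
        W=onplane(n,uv,0.064)[:,:2]; r=cv2.minAreaRect((W*1000).astype(np.float32))
        out.append((c,r,np.nanmedian(P[b],0)))
    return im,hsv,P,out
E
python3 - <<'E'
from h import *
np.set_printoptions(precision=4,suppress=True)
im,hsv,P,o=tray_wrist()
for x in o: print(x)
K,e,M=cam("wrist")
g=cv2.GaussianBlur(cv2.cvtColor(im,cv2.COLOR_RGB2GRAY),(3,3),0)
c=cv2.HoughCircles(g[20:150],cv2.HOUGH_GRADIENT,1,50,param1=80,param2=15,minRadius=24,maxRadius=36)
for u,v,r in c[0]:
    w=onplane("wrist",[[u,v+20]],0.062)[0]; print(u,v+20,r,w, P[int(v+20),int(u)])
E
```

```text
(array([324.4442, 166.6441]), ((509.82275390625, -210.781494140625), (178.31163024902344, 6.904570579528809), 80.50163269042969), array([ 0.5094, -0.2114,  0.0635]))
285.5 78.5 26.6 [ 0.5843 -0.1922  0.062 ] [ 0.5861 -0.1921  0.0516]
440.5 72.5 28.0 [ 0.5669 -0.3168  0.062 ] [ 0.568  -0.3207  0.051 ]
363.5 78.5 27.7 [ 0.5733 -0.2547  0.062 ] [ 0.5744 -0.2563  0.0528]
204.5 76.5 30.2 [ 0.5972 -0.1276  0.062 ] [ 0.5995 -0.1255  0.0513]
```

>>> arm_command(
  targets=[
    [[0, 0, 0.01], [0, 0, -45], 1],
    [[0, 0, 0], [0, 0, -45], 1],
    [[0, 0, 0], [0, 0, -45], 1],
    [[0, 0, 0], [0, 0, -45], 1],
    [[0, 0, 0], [0, 0, -4], 1],
    [[0, 0, 0], [20, -3, 0], 1],
    [[0, 0, 0], [10, -2, 0], 1],
    [[0, 0, 0], [0, 0, 0], 1],
  ],
)

```text
t: 3.1
eef_pos: [0.4882, -0.2072, 0.2126]
ee_rot: [-3.142, -0.004, -0.162]
force: [-0.1, 0.6, 0.1]
width: 0.0004
```

>>> arm_command(
  targets=[
    [[0, 0, 0], [3, -0.5, 0], 1],
    [[0, 0, 0], [3, -0.5, 0], 1],
    [[0, 0, 0], [3, -0.5, 0], 1],
    [[0, 0, 0], [3, -0.5, 0], 1],
    [[0, 0, 0], [3, -0.5, 0], 1],
  ],
)

```text
t: 3.6
eef_pos: [0.4998, -0.2103, 0.2105]
ee_rot: [3.142, 0.003, -0.165]
force: [-5.6, 2.3, 4.5]
width: 0.0004
```

>>> arm_command(
  targets=[
    [[0, 0, 0], [2.5, -0.4, 0], 1],
    [[0, 0, 0], [2.5, -0.4, 0], 1],
  ],
)

```text
t: 3.8
eef_pos: [0.5043, -0.211, 0.2104]
ee_rot: [3.142, 0.005, -0.165]
force: [-13.8, 5.2, 10.4]
width: 0.0004
```

>>> arm_command(
  targets=[
    [[0, 0, 0], [2, -0.3, 0], 1],
    [[0, 0, 0], [0, 0, 0], 1],
  ],
)

```text
t: 4.0
eef_pos: [0.5048, -0.2112, 0.2099]
ee_rot: [3.141, 0.008, -0.165]
force: [-12.6, 4.1, 10.1]
width: 0.0004
```

>>> arm_command(
  targets=[
    [[0, 0, 0], [2, -0.3, 0], 1],
    [[0, 0, 0], [0, 0, 0], 1],
  ],
)

```text
t: 4.2
eef_pos: [0.5054, -0.2114, 0.2097]
ee_rot: [3.142, 0.012, -0.166]
force: [-17.3, 6.8, 15.2]
width: 0.001
```

>>> arm_command(
  targets=[
    [[0, 0, 0], [-20, 3, 0], 1],
    [[0, 0, 0], [-25, 4, 0], 1],
    [[0, 0, 0], [-25, 4, 0], 1],
    [[0, 0, 0], [-12, 2, 0], 1],
    [[0, 0, 0], [0, 0, 0], 1],
    [[0, 0, 0], [0, 0, 45], 1],
    [[0, 0, 0], [0, 0, 50], 0],
    [[0, 0, 0], [0, 0, 50], 0],
  ],
)

```text
t: 5.0
eef_pos: [0.4288, -0.1988, 0.3578]
ee_rot: [3.141, -0.0, -0.163]
force: [2.3, -0.9, -0.5]
width: 0.0112
```

```bash
python3 - <<'E'
from h import *
np.set_printoptions(precision=4,suppress=True)
print(get_state()['eef_pos'])
im,hsv,P,o=tray_wrist("w2")
for x in o: print(x)
im,hsv,P,o=tray_wrist("t2","top")
for x in o: print(x)
E
```

```text
[ 0.4288 -0.1988  0.3578]
(array([323.5546, 218.0585]), ((449.9173889160156, -202.37680053710938), (182.4752197265625, 7.06050443649292), 80.41230010986328), array([ 0.4459, -0.1995,  0.0635]))
```

View pics/w2.png

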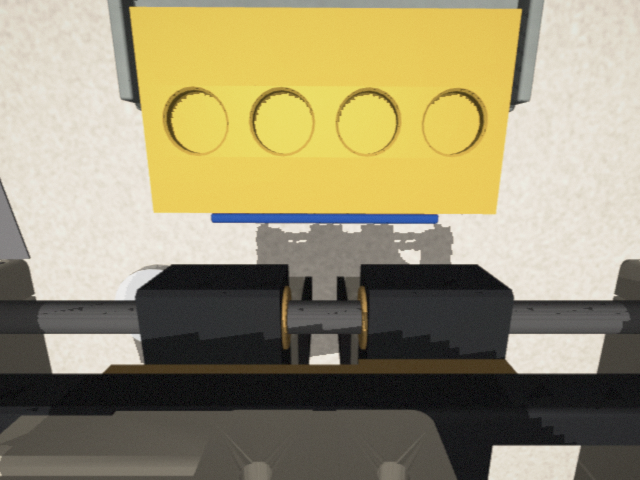

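View pics/t2.png

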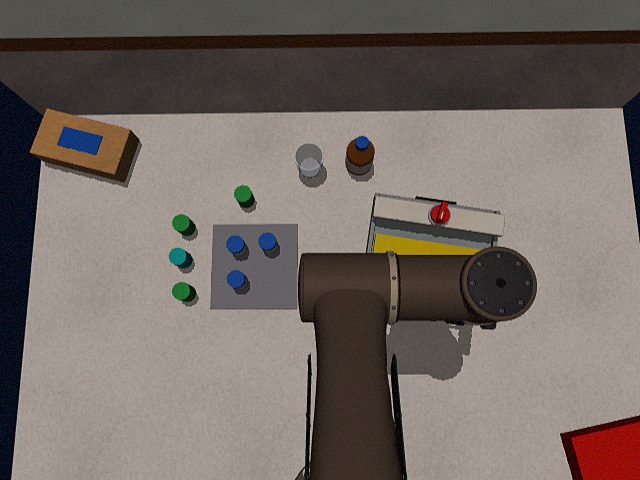

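The tray popped out: the panel is now at (324,218) in the wrist view and all four sockets are exposed. I'll measure again now that the arm has settled.

```bash
cat >> h.py <<'E'
def socks(im,n="wrist",v0=20,v1=260,r=(24,42)):
    g=cv2.GaussianBlur(cv2.cvtColor(im,cv2.COLOR_RGB2GRAY),(3,3),0)
    c=cv2.HoughCircles(g[v0:v1],cv2.HOUGH_GRADIENT,1,50,param1=80,param2=15,minRadius=r[0],maxRadius=r[1])
    return [] if c is None else [(u,v+v0,rr,onplane(n,[[u,v+v0]],0.062)[0]) for u,v,rr in c[0]]
E
python3 - <<'E'
from h import *
np.set_printoptions(precision=4,suppress=True)
print(get_state()['eef_pos'],get_state()['qd'])
im,hsv,P,o=tray_wrist()
for x in o: print(x)
for s in socks(im): print(s)
# socket by depth: pixels with z<.057 inside tray region
m=(P[...,2]<.0565)&(P[...,2]>.046)&(hsv[...,0]>18)&(hsv[...,0]<36)&(hsv[...,1]>100)
for b,c,s in blobs(m,600):
    q=P[b]; print(c,s,'floor mid',(np.percentile(q,1,0)+np.percentile(q,99,0))/2, np.ptp(q,0))
E
```

```text
[ 0.4311 -0.1992  0.3631] [ 0.0006  0.0635 -0.105  -0.0423  0.1066  0.0001]
(array([324.523 , 224.4873]), ((444.01226806640625, -200.04806518554688), (174.9224090576172, 6.779921531677246), 80.33023834228516), array([ 0.4456, -0.2012,  0.0635]))
(np.float32(282.5), np.float32(129.5), np.float32(31.4), array([ 0.5203, -0.1809,  0.062 ]))
(np.float32(366.5), np.float32(129.5), np.float32(31.6), array([ 0.5101, -0.2431,  0.062 ]))
(np.float32(200.5), np.float32(129.5), np.float32(30.4), array([ 0.5303, -0.1201,  0.062 ]))
(np.float32(452.5), np.float32(128.5), np.float32(30.0), array([ 0.5004, -0.3069,  0.062 ]))
[201.0469 130.487 ] [ 173  101   57   60 2663] floor mid [ 0.533  -0.117   0.0529] [0.0446 0.0436 0.0079]
[283.9161 131.0158] [ 255  101   58   61 2716] floor mid [ 0.5221 -0.1812  0.0526] [0.0447 0.0445 0.0072]
[366.5166 131.5074] [ 338  102   58   60 2708] floor mid [ 0.5113 -0.2453  0.0525] [0.0447 0.0446 0.0073]
[449.3252 131.9231] [ 421  102   58   61 2654] floor mid [ 0.5004 -0.3095  0.053 ] [0.0447 0.043  0.0072]
```

>>> arm_command(
  targets=[
    [[0, 0, -0.143], [12, 46, 4], 0],
    [[0, 0, -0.143], [12, 46, 4], 0],
    [[0, 0, -0.143], [12, 46, 4], 0],
    [[0, 0, -0.143], [12, 46, 4], 0],
    [[0, 0, -0.143], [12, 46, 4], 0],
    [[0, 0, -0.143], [12, 46, 4], 0],
    [[0, 0, -0.143], [12, 46, 4], 0],
    [[0, 0, -0.143], [12, 46, 4], 0],
  ],
)

```text
t: 5.95
eef_pos: [0.5203, 0.1512, 0.3853]
ee_rot: [3.141, -0.0, -1.25]
force: [0.9, -0.9, -0.1]
width: 0.0849
```

>>> arm_command(
  targets=[
    [[0, 0, -0.143], [12, 46, 4], 0],
    [[0, 0, -0.143], [12, 46, 4], 0],
    [[0, 0, -0.143], [12, 46, 4], 0.3],
    [[0, 0, 0], [0, 0, 0], 0.3],
    [[0, 0, 0], [0, 0, 0], 0.3],
  ],
)

```text
t: 6.45
eef_pos: [0.5561, 0.2883, 0.3959]
ee_rot: [3.14, -0.002, -1.672]
force: [-0.4, 0.0, -0.5]
width: 0.0691
```

```bash
cat >> h.py <<'E'
def jars(n,save=None):
    """blue lids: jar axis xy from depth (top face mid) and from rim circle cast on z=.066"""
    im,hsv,P=cloud(n,save); H,S,V=hsv[...,0],hsv[...,1],hsv[...,2]
    m=(H>105)&(H<130)&(S>120)&(V>60); o=[]
    for b,c,s in blobs(m,100):
        q=P[b&np.isfinite(P[...,2])]; zt=np.percentile(q[:,2],90)
        t=b&(P[...,2]>zt-.006); q=P[t]
        mid=(np.percentile(q,1,0)+np.percentile(q,99,0))/2
        uv=np.argwhere(t)[:,::-1].astype(float); W=onplane(n,uv,0.066)[:,:2]
        (cx,cy),rr=cv2.minEnclosingCircle((W*1000).astype(np.float32))
        o.append((c.round(1),zt.round(4),mid.round(4),np.ptp(q,0).round(3),(round(cx,1),round(cy,1),round(rr,1))))
    return im,hsv,P,o
E
python3 - <<'E'
from h import *
s=get_state();print(s['eef_pos'],s['ee_rot'],s['qd'].round(3),s['q'],s['width'])
for n in ("wrist","wrist","top"):
    for x in jars(n,"j1"+n)[3]: print(n,*x)
E
```

```text
[0.55607091 0.28834377 0.39590731] [ 3.13979504e+00 -1.99846451e-03 -1.67155066e+00] [-0.026 -0.032 -0.03   0.001 -0.003  0.018] [ 7.89521484e-01  2.85907614e-01 -1.13085544e-01 -1.51501410e-04
 -1.17448752e+00 -8.90218943e-01] 0.0691042285928443
wrist [258.7  84.2] 0.0666 [0.5971 0.1645 0.0652] [0.041 0.041 0.008] (596.7, 163.5, 21.1)
wrist [371.9 163. ] 0.0665 [0.5096 0.2362 0.0655] [0.041 0.041 0.008] (509.3, 235.2, 20.6)
wrist [278.2 176.2] 0.0666 [0.5912 0.2392 0.0658] [0.041 0.04  0.005] (591.0, 238.4, 20.7)
wrist [258.7  85.7] 0.0666 [0.597  0.1645 0.0655] [0.041 0.041 0.007] (597.2, 163.9, 21.0)
wrist [371.7 164.1] 0.0665 [0.5096 0.2362 0.0655] [0.041 0.041 0.008] (509.6, 235.7, 20.6)
wrist [278.2 177.5] 0.0666 [0.5911 0.2393 0.0657] [0.041 0.041 0.007] (591.1, 238.8, 20.8)
top [ 79.3 140.2] 0.0761 [0.8506 0.6202 0.0747] [0.069 0.106 0.011] (852.2, 624.5, 53.2)
top [361.7 141.8] 0.1529 [ 0.8076 -0.0604  0.151 ] [0.03  0.028 0.009] (839.4, -66.0, 16.1)
top [266.7 240.8] 0.0693 [0.5968 0.1628 0.0679] [0.039 0.04  0.01 ] (597.4, 163.5, 20.5)
top [234.7 243.6] 0.0697 [0.5916 0.2384 0.0682] [0.037 0.04  0.01 ] (591.4, 238.9, 20.2)
top [235.  278.4] 0.0691 [0.5096 0.2358 0.0675] [0.038 0.04  0.009] (509.7, 235.4, 20.2)
top [424.9 304. ] 0.0677 [ 0.4452 -0.1997  0.0657] [0.034 0.174 0.008] (447.3, -200.8, 87.7)
```

View pics/j1wrist.png

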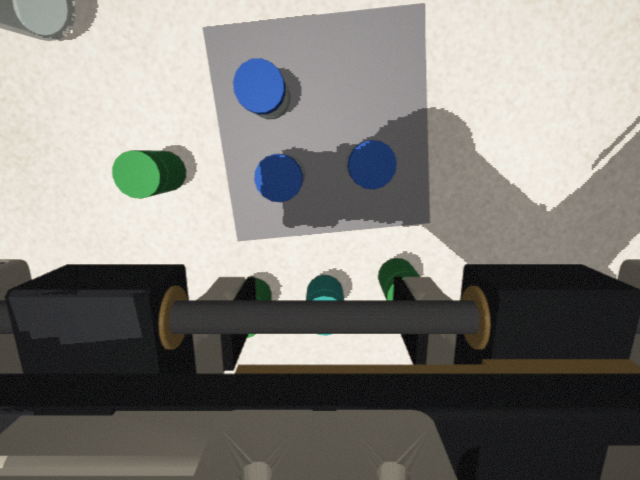

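>>> arm_command(
  targets=[
    [[0, 0, -0.066], [-30, -35, 0], 0.3],
    [[0, 0, 0], [-16.5, -18, 0], 0.3],
    [[0, 0, 0], [0, 0, -40], 0.3],
    [[0, 0, 0], [0, 0, -40], 0.3],
    [[0, 0, 0], [0, 0, 0], 0.3],
  ],
)

```text
t: 7.1
eef_pos: [0.5074, 0.2313, 0.3139]
ee_rot: [3.136, -0.005, -1.742]
force: [0.1, -1.5, -1.4]
width: 0.0612
```

```bash
python3 - <<'E'
from h import *
s=get_state();print(s['eef_pos'],s['ee_rot'],s['qd'].round(3),s['width'])
E
```

```text
[0.50739536 0.23133191 0.31385675] [ 3.1359983  -0.00536554 -1.74150053] [ 0.004 -0.036  0.1    0.039 -0.099 -0.003] 0.06124980521788193
```

>>> arm_command(
  targets=[
    [[0, 0, 0], [2, 4, -30], 0.3],
    [[0, 0, 0], [0, 0, -35], 0.3],
    [[0, 0, 0], [0, 0, -25], 0.3],
    [[0, 0, 0], [0, 0, -18], 0.3],
    [[0, 0, 0], [0, 0, 0], 0.3],
    [[0, 0, 0], [0, 0, 0], 0.3],
  ],
)

```text
t: 7.7
eef_pos: [0.512, 0.238, 0.2115]
ee_rot: [-3.141, 0.001, -1.739]
force: [0.3, -0.1, 0.5]
width: 0.0612
```

>>> arm_command(
  targets=[
    [[0, 0, 0], [-2.4, -2.3, -10], 0.3],
    [[0, 0, 0], [0, 0, 0], 0.3],
    [[0, 0, 0], [0, 0, 0], 0.3],
  ],
)

```text
t: 8.0
eef_pos: [0.5088, 0.2355, 0.2004]
ee_rot: [-3.141, 0.0, -1.74]
force: [0.2, -0.4, 0.6]
width: 0.0612
```

Close, then lift.

>>> arm_command(
  targets=[
    [[0, 0, 0], [0, 0, 0], 0.9],
    [[0, 0, 0], [0, 0, 0], 0.9],
    [[0, 0, 0], [0, 0, 0], 0.9],
    [[0, 0, 0], [0, 0, 0], 0.9],
  ],
  squeeze=15,
)

```text
t: 8.4
eef_pos: [0.5088, 0.2356, 0.2001]
ee_rot: [-3.141, 0.0, -1.74]
force: [-0.5, -0.4, 2.1]
width: 0.0414
```

>>> arm_command(
  targets=[
    [[0, 0, 0], [0, 0, 15], 0.9],
    [[0, 0, 0], [0, 0, 30], 0.9],
    [[0, 0, 0], [0, 0, 30], 0.9],
    [[0, 0, 0], [0, 0, 25], 0.9],
    [[0, 0, 0], [0, 0, 0], 0.9],
    [[0, 0, 0], [0, 0, 0], 0.9],
  ],
)

```text
t: 9.0
eef_pos: [0.5086, 0.2354, 0.3]
ee_rot: [-3.141, 0.001, -1.74]
force: [-0.5, -0.3, -2.1]
width: 0.0417
```

>>> arm_command(
  targets=[
    [[0, 0, 0], [0, -25, 10], 0.9],
    [[0, 0, 0], [0, -42, 5], 0.9],
    [[0, 0, 0], [0, -42, 0], 0.9],
    [[0, 0, 0], [0, -42, 0], 0.9],
    [[0, 0, 0], [0, -42, 0], 0.9],
    [[0, 0, 0], [0, -42, 0], 0.9],
    [[0, 0, 0], [0, -42, 0], 0.9],
    [[0, 0, 0], [-4, -42, 0], 0.9],
  ],
)

```text
t: 9.8
eef_pos: [0.5042, -0.0851, 0.3135]
ee_rot: [3.139, -0.001, -1.74]
force: [1.5, 0.4, -2.2]
width: 0.0419
```

>>> arm_command(
  targets=[
    [[0, 0, 0], [0, -42, 0], 0.9],
    [[0, 0, 0], [0, -42, 0], 0.9],
    [[0, 0, 0], [0, -42, 0], 0.9],
    [[0, 0, 0], [0, -42, 0], 0.9],
    [[0, 0, 0], [0, -25, 0], 0.9],
    [[0, 0, 0], [0, 0, 0], 0.9],
    [[0, 0, 0], [0, 0, 0], 0.9],
  ],
)

```text
t: 10.5
eef_pos: [0.5041, -0.2769, 0.3131]
ee_rot: [3.138, 0.0, -1.742]
force: [-0.2, 0.4, -1.6]
width: 0.0414
```

```bash
python3 - <<'E'
from h import *
s=get_state();print(s['eef_pos'],s['ee_rot'],s['qd'].round(3),s['width'])
im,d=grab_frame("wrist");cv2.imwrite("pics/w3.png",im[:,:,::-1])
im,d=grab_frame("scene");cv2.imwrite("pics/s3.png",im[:,:,::-1])
E
```

```text
[ 0.50408876 -0.27694971  0.31305818] [ 3.13841741e+00  4.42269179e-04 -1.74164776e+00] [ 0.03  -0.019 -0.005 -0.    -0.003 -0.003] 0.04138109596097822
```

View pics/s3.png

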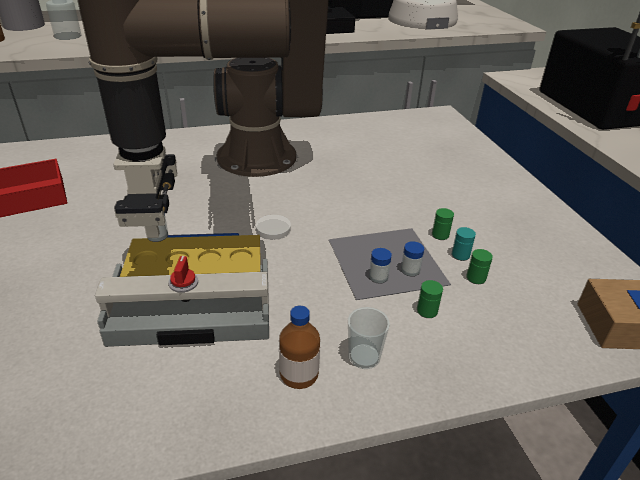

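View pics/w3.png

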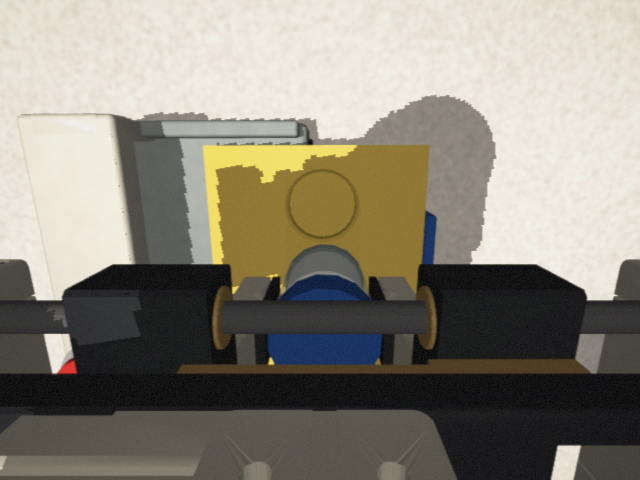

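The wrist view shows the held jar at (324,310) and socket 4 at (322,203). The scene view shows the other two jars still on the mat. I'll remeasure socket 4 from here.

```bash
python3 - <<'E'
from h import *
np.set_printoptions(precision=4,suppress=True)
s=get_state();print(s['eef_pos'],s['ee_rot'],s['qd'].round(3))
im,hsv,P=cloud("wrist")
for x in socks(im,v0=120,v1=260,r=(28,40)): print(x)
m=(P[...,2]<.0575)&(P[...,2]>.044)&(hsv[...,0]>18)&(hsv[...,0]<36)&(hsv[...,1]>100)
for b,c,s in blobs(m,600):
    q=P[b]; print(c,s,'floor mid',(np.percentile(q,1,0)+np.percentile(q,99,0))/2, np.ptp(q,0))
# held lid
H,S,V=hsv[...,0],hsv[...,1],hsv[...,2]
m=(H>105)&(H<130)&(S>120)&(V>40)
for b,c,s in blobs(m,800):
    q=P[b&np.isfinite(P[...,2])];print('lid',c,s,np.percentile(q,[2,50,98],axis=0))
E
```

```text
[ 0.5045 -0.2759  0.3139] [ 3.1398  0.0003 -1.7395] [ 0.014 -0.012  0.004  0.001 -0.003  0.002]
(np.float32(322.5), np.float32(201.5), np.float32(35.5), array([ 0.5004, -0.3092,  0.062 ]))
[323.2459 202.806 ] [ 290  170   67   67 3469] floor mid [ 0.5001 -0.3068  0.0533] [0.0448 0.0443 0.0081]
lid [324.5254 289.6891] [ 280  275   91   26 1631] [[ 0.4883 -0.3057  0.1657]
 [ 0.5016 -0.2941  0.1763]
 [ 0.5164 -0.2872  0.2136]]
lid [324.1601 348.1427] [ 267  334  116   30 3342] [[ 0.4859 -0.2802  0.1782]
 [ 0.5054 -0.2728  0.1794]
 [ 0.5244 -0.2653  0.1806]]
```

>>> arm_command(
  targets=[
    [[0, 0, 0], [-4.5, -31.5, 0], 0.9],
    [[0, 0, 0], [0, 0, -30], 0.9],
    [[0, 0, 0], [0, 0, 0], 0.9],
    [[0, 0, 0], [0, 0, 0], 0.9],
    [[0, 0, 0], [0, 0, 0], 0.9],
  ],
)

```text
t: 11.15
eef_pos: [0.5009, -0.3074, 0.286]
ee_rot: [-3.14, -0.0, -1.738]
force: [1.0, 0.2, -0.9]
width: 0.042
```

>>> arm_command(
  targets=[
    [[0, 0, 0], [-0.5, 0, -15], 0.9],
    [[0, 0, 0], [0, 0, -8], 0.9],
    [[0, 0, 0], [0, 0, -4], 0.9],
    [[0, 0, 0], [0, 0, -3], 0.9],
    [[0, 0, 0], [0, 0, -2], 0.9],
    [[0, 0, 0], [0, 0, 0], 0.9],
  ],
)

```text
t: 11.75
eef_pos: [0.4998, -0.308, 0.2529]
ee_rot: [3.142, -0.0, -1.74]
force: [-0.3, 0.1, -2.2]
width: 0.0417
```

>>> arm_command(
  targets=[
    [[0, 0, 0], [0, 0, -2], 0.9],
    [[0, 0, 0], [0, 0, -1], 0.9],
    [[0, 0, 0], [0, 0, 0], 0.9],
  ],
)

```text
t: 12.05
eef_pos: [0.4998, -0.3081, 0.2501]
ee_rot: [-3.141, -0.0, -1.74]
force: [-1.1, -0.1, -0.3]
width: 0.0418
```

Touching the floor. Open to about 62 mm and lift.

>>> arm_command(
  targets=[
    [[0, 0, 0], [0, 0, -0.5], 0.3],
    [[0, 0, 0], [0, 0, 0], 0.3],
    [[0, 0, 0], [0, 0, 0], 0.3],
    [[0, 0, 0], [0, 0, 20], 0.3],
    [[0, 0, 0], [0, 0, 40], 0.3],
    [[0, 0, 0], [0, 0, 40], 0.3],
    [[0, 0, 0], [0, 0, 0], 0.3],
  ],
)

```text
t: 12.75
eef_pos: [0.5013, -0.3087, 0.3556]
ee_rot: [-3.132, -0.002, -1.739]
force: [1.0, -0.4, -0.7]
width: 0.0615
```

>>> arm_command(
  targets=[
    [[0, 0, 0], [8, 48, 3], 0.3],
    [[0, 0, 0], [8, 48, 0], 0.3],
    [[0, 0, 0], [8, 48, 0], 0.3],
    [[0, 0, 0], [8, 48, 0], 0.3],
    [[0, 0, 0], [8, 48, 0], 0.3],
    [[0, 0, 0], [8, 48, 0], 0.3],
    [[0, 0, 0], [8, 48, 0], 0.3],
    [[0, 0, 0], [8, 48, 0], 0.3],
  ],
)

```text
t: 13.55
eef_pos: [0.5637, 0.0781, 0.3526]
ee_rot: [-3.141, 0.0, -1.739]
force: [1.2, -0.7, 0.1]
width: 0.061
```

>>> arm_command(
  targets=[
    [[0, 0, 0], [8, 48, 0], 0.3],
    [[0, 0, 0], [8, 48, 0], 0.3],
    [[0, 0, 0], [8, 48, 0], 0.3],
    [[0, 0, 0], [6, 45, 0], 0.3],
    [[0, 0, 0], [0, 40, 0], 0.3],
    [[0, 0, 0], [0, 0, 0], 0.3],
    [[0, 0, 0], [0, 0, 0], 0.3],
  ],
)

```text
t: 14.25
eef_pos: [0.5935, 0.3061, 0.3516]
ee_rot: [3.141, -0.001, -1.738]
force: [0.1, -1.0, -0.3]
width: 0.061
```

```bash
python3 - <<'E'
from h import *
s=get_state();print(s['eef_pos'],s['ee_rot'],s['qd'].round(3),s['q'],s['width'])
for n in ("wrist","top"):
    for x in jars(n,"j2"+n)[3]: print(n,*x)
E
```

```text
[0.59347282 0.30606837 0.35161223] [ 3.14093849e+00 -7.67994844e-04 -1.73794243e+00] [-0.028 -0.022 -0.017  0.    -0.002  0.005] [ 7.67463796e-01  3.81968726e-01 -7.72211056e-02 -7.79383586e-05
 -1.11261291e+00 -9.34575639e-01] 0.06096852331604741
wrist [284.2  40. ] 0.0666 [0.5975 0.1646 0.0655] [0.041 0.041 0.008] (597.7, 163.7, 21.1)
wrist [312.  150.7] 0.0665 [0.5915 0.2394 0.0656] [0.041 0.041 0.005] (591.5, 238.4, 20.5)
top [ 78.8 139.9] 0.0763 [0.852  0.6207 0.0746] [0.069 0.105 0.011] (855.0, 623.2, 52.6)
top [361.7 141.9] 0.1535 [ 0.8076 -0.0604  0.1511] [0.029 0.028 0.007] (839.3, -65.9, 16.1)
top [266.7 240.8] 0.0695 [0.5968 0.1628 0.0685] [0.039 0.04  0.01 ] (597.4, 163.5, 20.5)
top [235.3 243.4] 0.0697 [0.5905 0.2377 0.0678] [0.039 0.041 0.009] (591.1, 238.5, 20.4)
top [475.5 276.6] 0.1196 [ 0.5008 -0.3072  0.1182] [0.039 0.039 0.011] (506.9, -320.9, 20.9)
top [424.9 304. ] 0.0671 [ 0.4441 -0.2019  0.0655] [0.034 0.174 0.012] (443.9, -200.7, 87.8)
```

View pics/j2top.png

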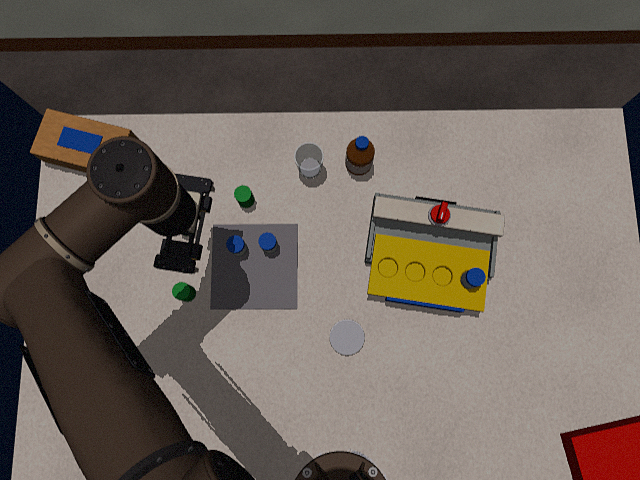

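The first jar stands in socket 4 (top view 475,277; lid at z 0.12). The next jar is at (0.5914, 0.2388).

>>> arm_command(
  targets=[
    [[0, 0, 0], [-1, -36, 0], 0.3],
    [[0, 0, 0], [-1, -31, 0], 0.3],
    [[0, 0, 0], [0, 0, -35], 0.3],
    [[0, 0, 0], [0, 0, -35], 0.3],
    [[0, 0, 0], [0, 0, 0], 0.3],
    [[0, 0, 0], [0, 0, 0], 0.3],
  ],
)

```text
t: 14.95
eef_pos: [0.5921, 0.2372, 0.2831]
ee_rot: [3.142, -0.001, -1.74]
force: [1.0, 0.6, 0.1]
width: 0.0612
```

>>> arm_command(
  targets=[
    [[0, 0, 0], [0, 1, -30], 0.3],
    [[0, 0, 0], [0, 0, -30], 0.3],
    [[0, 0, 0], [0, 0, -15], 0.3],
    [[0, 0, 0], [0, 0, -8], 0.3],
    [[0, 0, 0], [0, 0, 0], 0.3],
    [[0, 0, 0], [0, 0, 0], 0.3],
  ],
)

```text
t: 15.55
eef_pos: [0.5925, 0.2395, 0.2012]
ee_rot: [-3.14, 0.002, -1.739]
force: [0.6, 0.6, 0.5]
width: 0.0613
```

>>> arm_command(
  targets=[
    [[0, 0, 0], [-1, -0.7, -1], 0.3],
    [[0, 0, 0], [0, 0, 0], 0.9],
    [[0, 0, 0], [0, 0, 0], 0.9],
    [[0, 0, 0], [0, 0, 0], 0.9],
    [[0, 0, 0], [0, 0, 0], 0.9],
  ],
)

```text
t: 16.05
eef_pos: [0.5908, 0.2384, 0.1987]
ee_rot: [-3.141, 0.0, -1.739]
force: [-1.4, -0.3, 2.4]
width: 0.0419
```

>>> arm_command(
  targets=[
    [[0, 0, 0], [0, 0, 15], 0.9],
    [[0, 0, 0], [0, 0, 30], 0.9],
    [[0, 0, 0], [0, 0, 35], 0.9],
    [[0, 0, 0], [0, 0, 35], 0.9],
    [[0, 0, 0], [0, 0, 35], 0.9],
    [[0, 0, 0], [0, -25, 0], 0.9],
    [[0, 0, 0], [-7, -42, 0], 0.9],
    [[0, 0, 0], [-8, -42, 0], 0.9],
  ],
)

```text
t: 16.85
eef_pos: [0.5753, 0.1285, 0.3483]
ee_rot: [3.141, 0.0, -1.739]
force: [0.4, -0.2, -0.8]
width: 0.0416
```

>>> arm_command(
  targets=[
    [[0, 0, 0], [-8, -42, 0], 0.9],
    [[0, 0, 0], [-8, -42, 0], 0.9],
    [[0, 0, 0], [-8, -42, 0], 0.9],
    [[0, 0, 0], [-8, -42, 0], 0.9],
    [[0, 0, 0], [-8, -42, 0], 0.9],
    [[0, 0, 0], [-8, -42, 0], 0.9],
    [[0, 0, 0], [-8, -42, 0], 0.9],
    [[0, 0, 0], [-8, -30, 0], 0.9],
  ],
)

```text
t: 17.65
eef_pos: [0.5109, -0.1968, 0.3483]
ee_rot: [3.141, -0.0, -1.741]
force: [0.5, -0.1, -1.1]
width: 0.0416
```

>>> arm_command(
  targets=[
    [[0, 0, 0], [0, 0, 0], 0.9],
    [[0, 0, 0], [0, 0, 0], 0.9],
  ],
)

```text
t: 17.85
eef_pos: [0.5114, -0.1954, 0.3482]
ee_rot: [3.141, 0.0, -1.742]
force: [-0.1, -0.1, -1.3]
width: 0.0414
```

>>> arm_command(
  targets=[
    [[0, 0, 0], [0, -30, 0], 0.9],
    [[0, 0, 0], [0, -18.5, 0], 0.9],
    [[0, 0, 0], [0, 0, -30], 0.9],
    [[0, 0, 0], [0, 0, -30], 0.9],
    [[0, 0, 0], [0, 0, -15], 0.9],
    [[0, 0, 0], [0, 0, 0], 0.9],
    [[0, 0, 0], [0, 0, 0], 0.9],
    [[0, 0, 0], [0, 0, 0], 0.9],
  ],
)

```text
t: 18.65
eef_pos: [0.5126, -0.2428, 0.2747]
ee_rot: [-3.14, -0.0, -1.739]
force: [0.3, -0.2, 0.0]
width: 0.0414
```

>>> arm_command(
  targets=[
    [[0, 0, 0], [-1.8, -1.5, -8], 0.9],
    [[0, 0, 0], [0, 0, -6], 0.9],
    [[0, 0, 0], [0, 0, -4], 0.9],
    [[0, 0, 0], [0, 0, -3], 0.9],
    [[0, 0, 0], [0, 0, -2], 0.9],
    [[0, 0, 0], [0, 0, 0], 0.9],
  ],
)

```text
t: 19.25
eef_pos: [0.5099, -0.2447, 0.2501]
ee_rot: [3.141, -0.0, -1.74]
force: [-0.4, -0.3, -0.8]
width: 0.0419
```

Inside the hole (bottom at about 0.0535). Lower the rest and release.

>>> arm_command(
  targets=[
    [[0, 0, 0], [0, 0, -1.5], 0.9],
    [[0, 0, 0], [0, 0, 0], 0.9],
    [[0, 0, 0], [0, 0, 0], 0.3],
    [[0, 0, 0], [0, 0, 0], 0.3],
    [[0, 0, 0], [0, 0, 0], 0.3],
    [[0, 0, 0], [0, 0, 20], 0.3],
    [[0, 0, 0], [0, 0, 40], 0.3],
    [[0, 0, 0], [0, 0, 40], 0.3],
  ],
)

```text
t: 20.05
eef_pos: [0.5097, -0.2447, 0.3496]
ee_rot: [3.14, -0.0, -1.74]
force: [0.9, 0.0, 0.6]
width: 0.0613
```

>>> arm_command(
  targets=[
    [[0, 0, 0], [8, 48, 3], 0.3],
    [[0, 0, 0], [8, 48, 0], 0.3],
    [[0, 0, 0], [8, 48, 0], 0.3],
    [[0, 0, 0], [8, 48, 0], 0.3],
    [[0, 0, 0], [8, 48, 0], 0.3],
    [[0, 0, 0], [8, 48, 0], 0.3],
    [[0, 0, 0], [8, 48, 0], 0.3],
    [[0, 0, 0], [8, 48, 0], 0.3],
  ],
)

```text
t: 20.85
eef_pos: [0.5739, 0.1414, 0.3523]
ee_rot: [-3.141, 0.0, -1.739]
force: [1.2, -0.5, 0.4]
width: 0.061
```

>>> arm_command(
  targets=[
    [[0, 0, 0], [8, 48, 0], 0.3],
    [[0, 0, 0], [8, 40, 0], 0.3],
    [[0, 0, 0], [8, 30, 0], 0.3],
    [[0, 0, 0], [0, 0, 0], 0.3],
    [[0, 0, 0], [0, 0, 0], 0.3],
  ],
)

```text
t: 21.35
eef_pos: [0.5978, 0.258, 0.3514]
ee_rot: [3.141, -0.001, -1.738]
force: [-0.5, -0.7, -0.4]
width: 0.0615
```

```bash
python3 - <<'E'
from h import *
s=get_state();print(s['eef_pos'],s['ee_rot'],s['qd'].round(3),s['width'])
for n in ("wrist","top","scene"):
    for x in jars(n,"j3"+n)[3]: print(n,*x)
E
```

```text
[0.59781626 0.25803382 0.35135063] [ 3.14094292e+00 -6.60185347e-04 -1.73841072e+00] [-0.022 -0.021 -0.018 -0.001  0.001  0.   ] 0.06151282001056739
wrist [303.3 112. ] 0.0666 [0.5975 0.1642 0.0656] [0.041 0.041 0.007] (597.4, 163.6, 20.7)
top [ 79.3 140.2] 0.0763 [0.8502 0.6193 0.0748] [0.072 0.107 0.01 ] (852.1, 623.8, 53.9)
top [361.8 141.9] 0.1533 [ 0.8078 -0.0603  0.1516] [0.029 0.028 0.008] (839.2, -65.9, 16.1)
top [266.7 240.8] 0.0696 [0.5967 0.1629 0.0675] [0.039 0.04  0.008] (597.4, 163.5, 20.5)
top [446.7 271.8] 0.1197 [ 0.5121 -0.2435  0.118 ] [0.04  0.041 0.009] (518.5, -255.1, 21.3)
top [475.5 276.6] 0.1195 [ 0.5006 -0.3069  0.1174] [0.038 0.039 0.01 ] (506.9, -320.8, 21.0)
top [424.9 304. ] 0.0671 [ 0.445  -0.2004  0.0653] [0.034 0.174 0.01 ] (445.1, -200.7, 88.0)
scene [141.2 239.5] 0.1164 [ 0.5012 -0.308   0.1143] [0.041 0.039 0.007] (434.3, -318.0, 25.3)
scene [182.4 237.6] 0.1163 [ 0.5136 -0.2452  0.1142] [0.043 0.04  0.008] (447.0, -250.5, 25.7)
scene [381.1 256.3] 0.0664 [0.5982 0.1615 0.0646] [0.043 0.041 0.008] (600.6, 159.6, 23.4)
scene [635.1 296.6] 0.0722 [0.8357 0.5811 0.0707] [0.049 0.035 0.006] (836.1, 586.3, 26.2)
scene [299.5 315.2] 0.1503 [ 0.8086 -0.0616  0.1481] [0.03  0.028 0.008] (728.7, -41.5, 19.7)
scene [624.5 456.7] -0.2989 [ 0.9155  0.6759 -0.2771] [0.004 0.023 0.056] (1074.0, 374.7, 17.1)
```

View pics/j3scene.png

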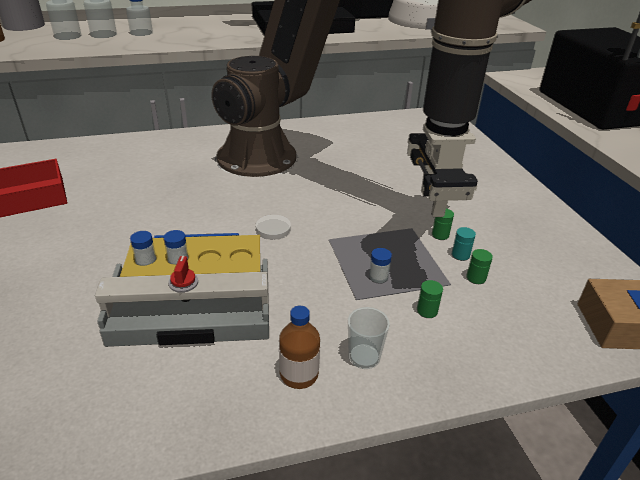

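Two jars stand in the tray (scene 141,240 and 182,238). The last one on the mat is at (0.5974, 0.1637).

>>> arm_command(
  targets=[
    [[0, 0, 0], [0, -45, 0], 0.3],
    [[0, 0, 0], [0, -45, 0], 0.3],
    [[0, 0, 0], [0, -4, -35], 0.3],
    [[0, 0, 0], [0, 0, -35], 0.3],
    [[0, 0, 0], [0, 0, 0], 0.3],
    [[0, 0, 0], [0, 0, 0], 0.3],
  ],
)

```text
t: 22.1
eef_pos: [0.5982, 0.1627, 0.2826]
ee_rot: [3.141, -0.001, -1.74]
force: [0.3, 0.4, 1.4]
width: 0.0613
```

>>> arm_command(
  targets=[
    [[0, 0, 0], [-1, 0.5, -30], 0.3],
    [[0, 0, 0], [0, 0, -30], 0.3],
    [[0, 0, 0], [0, 0, -15], 0.3],
    [[0, 0, 0], [0, 0, -7], 0.3],
    [[0, 0, 0], [0, 0, 0], 0.3],
    [[0, 0, 0], [0, 0, 0], 0.3],
  ],
)

```text
t: 22.7
eef_pos: [0.5977, 0.1643, 0.2017]
ee_rot: [-3.14, 0.001, -1.739]
force: [0.7, 0.8, 1.3]
width: 0.0614
```

>>> arm_command(
  targets=[
    [[0, 0, 0], [0, -0.5, -1.5], 0.3],
    [[0, 0, 0], [0, 0, 0], 0.9],
    [[0, 0, 0], [0, 0, 0], 0.9],
    [[0, 0, 0], [0, 0, 0], 0.9],
    [[0, 0, 0], [0, 0, 0], 0.9],
  ],
)

```text
t: 23.2
eef_pos: [0.597, 0.1633, 0.1987]
ee_rot: [-3.141, 0.0, -1.74]
force: [-2.0, 0.1, 2.4]
width: 0.0415
```

>>> arm_command(
  targets=[
    [[0, 0, 0], [0, 0, 15], 0.9],
    [[0, 0, 0], [0, 0, 30], 0.9],
    [[0, 0, 0], [0, 0, 35], 0.9],
    [[0, 0, 0], [0, 0, 35], 0.9],
    [[0, 0, 0], [0, 0, 35], 0.9],
    [[0, 0, 0], [0, -25, 0], 0.9],
    [[0, 0, 0], [-10, -42, 0], 0.9],
    [[0, 0, 0], [-10, -42, 0], 0.9],
  ],
)

```text
t: 24.0
eef_pos: [0.5764, 0.0536, 0.3483]
ee_rot: [3.141, 0.0, -1.738]
force: [0.9, -0.5, -1.6]
width: 0.0419
```

>>> arm_command(
  targets=[
    [[0, 0, 0], [-10, -42, 0], 0.9],
    [[0, 0, 0], [-10, -42, 0], 0.9],
    [[0, 0, 0], [-10, -42, 0], 0.9],
    [[0, 0, 0], [-10, -42, 0], 0.9],
    [[0, 0, 0], [-10, -40, 0], 0.9],
    [[0, 0, 0], [-4, -25, 0], 0.9],
    [[0, 0, 0], [0, 0, 0], 0.9],
    [[0, 0, 0], [0, 0, 0], 0.9],
  ],
)

```text
t: 24.8
eef_pos: [0.5226, -0.1793, 0.3482]
ee_rot: [3.141, 0.0, -1.741]
force: [-0.2, 0.1, -1.4]
width: 0.0419
```

>>> arm_command(
  targets=[
    [[0, 0, 0], [-1, -2, -30], 0.9],
    [[0, 0, 0], [0, 0, -30], 0.9],
    [[0, 0, 0], [0, 0, -13], 0.9],
    [[0, 0, 0], [0, 0, 0], 0.9],
    [[0, 0, 0], [0, 0, 0], 0.9],
    [[0, 0, 0], [0, 0, 0], 0.9],
  ],
)

```text
t: 25.4
eef_pos: [0.5228, -0.1805, 0.2768]
ee_rot: [-3.139, 0.0, -1.739]
force: [-0.6, -0.2, -0.9]
width: 0.0417
```

>>> arm_command(
  targets=[
    [[0, 0, 0], [-1.8, -1, -8], 0.9],
    [[0, 0, 0], [0, 0, -8], 0.9],
    [[0, 0, 0], [0, 0, -4], 0.9],
    [[0, 0, 0], [0, 0, -3], 0.9],
    [[0, 0, 0], [0, 0, -2], 0.9],
    [[0, 0, 0], [0, 0, 0], 0.9],
  ],
)

```text
t: 26.0
eef_pos: [0.5202, -0.1817, 0.2501]
ee_rot: [3.141, -0.0, -1.74]
force: [0.1, 0.3, -1.1]
width: 0.0416
```

>>> arm_command(
  targets=[
    [[0, 0, 0], [0, 0, -1.5], 0.9],
    [[0, 0, 0], [0, 0, 0], 0.9],
    [[0, 0, 0], [0, 0, 0], 0.3],
    [[0, 0, 0], [0, 0, 0], 0.3],
    [[0, 0, 0], [0, 0, 0], 0.3],
    [[0, 0, 0], [0, 0, 20], 0.3],
    [[0, 0, 0], [0, 0, 40], 0.3],
    [[0, 0, 0], [0, 0, 40], 0.3],
  ],
)

```text
t: 26.8
eef_pos: [0.5199, -0.1817, 0.3497]
ee_rot: [3.14, -0.0, -1.74]
force: [1.0, 0.2, 0.7]
width: 0.0613
```

>>> arm_command(
  targets=[
    [[0, 0, 0.148], [-14, -2, 5], 1],
    [[0, 0, 0.148], [-14, -2, 5], 1],
    [[0, 0, 0.148], [-14, -2, 5], 1],
    [[0, 0, 0.148], [-14, -2, 5], 1],
    [[0, 0, 0.148], [-14, -2, 5], 1],
    [[0, 0, 0.148], [-14, -2, 5], 1],
    [[0, 0, 0.148], [-14, -1, 5], 1],
    [[0, 0, 0.148], [-10, 0, 5], 1],
  ],
)

```text
t: 27.6
eef_pos: [0.4112, -0.1948, 0.3893]
ee_rot: [-3.141, -0.0, -0.55]
force: [0.3, 0.0, 0.8]
width: 0.0035
```

>>> arm_command(
  targets=[
    [[0, 0, 0.148], [0, 0, 0], 1],
    [[0, 0, 0.148], [0, 0, 0], 1],
    [[0, 0, 0.095], [0, 0, 0], 1],
    [[0, 0, 0], [0, 0, 0], 1],
    [[0, 0, 0], [0, 0, 0], 1],
  ],
)

```text
t: 28.1
eef_pos: [0.4121, -0.1947, 0.389]
ee_rot: [-3.142, -0.0, -0.168]
force: [0.7, 0.0, 0.3]
width: 0.0005
```

```bash
python3 - <<'E'
from h import *
s=get_state();print(s['eef_pos'],s['ee_rot'],s['qd'].round(3),s['width'])
for n in ("wrist","scene"):
    for x in jars(n,"j4"+n)[3]: print(n,*x)
E
```

```text
[ 0.41212016 -0.19469804  0.38902649] [-3.14155689e+00 -2.74766018e-04 -1.67589793e-01] [-0.     0.002  0.001  0.    -0.001 -0.   ] 0.000537301676359131
wrist [372.6  90.5] 0.1166 [ 0.512  -0.2433  0.1155] [0.041 0.041 0.008] (518.6, -250.8, 24.7)
wrist [468.6  91.4] 0.1166 [ 0.5005 -0.3068  0.1151] [0.041 0.042 0.007] (505.5, -326.5, 25.3)
wrist [278.9  93.7] 0.1165 [ 0.5205 -0.1813  0.1155] [0.041 0.04  0.007] (528.7, -177.0, 24.9)
wrist [326.5 192.4] 0.0644 [ 0.4454 -0.2008  0.0635] [0.034 0.175 0.005] (444.9, -200.7, 87.9)
scene [191.7 237.5] 0.1163 [ 0.5183 -0.2145  0.1142] [0.052 0.103 0.008] (452.4, -216.2, 55.9)
scene [141.1 239.4] 0.1165 [ 0.5016 -0.3081  0.1144] [0.044 0.04  0.008] (435.1, -316.3, 25.9)
scene [635.1 296.6] 0.0724 [0.8365 0.5824 0.0711] [0.049 0.039 0.006] (835.0, 585.4, 26.6)
scene [299.6 315.2] 0.1505 [ 0.8086 -0.0613  0.1483] [0.03  0.028 0.008] (728.1, -42.2, 19.7)
scene [624.7 456.5] -0.3036 [ 0.915   0.6794 -0.2824] [0.004 0.028 0.059] (1075.0, 372.1, 18.1)
```

View pics/j4wrist.png

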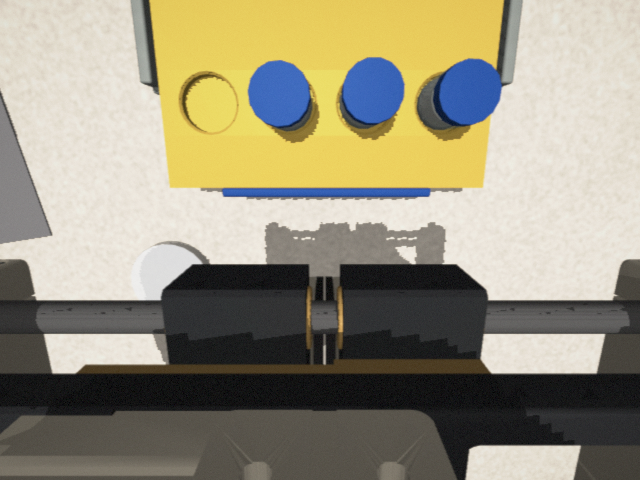

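View pics/j4scene.png

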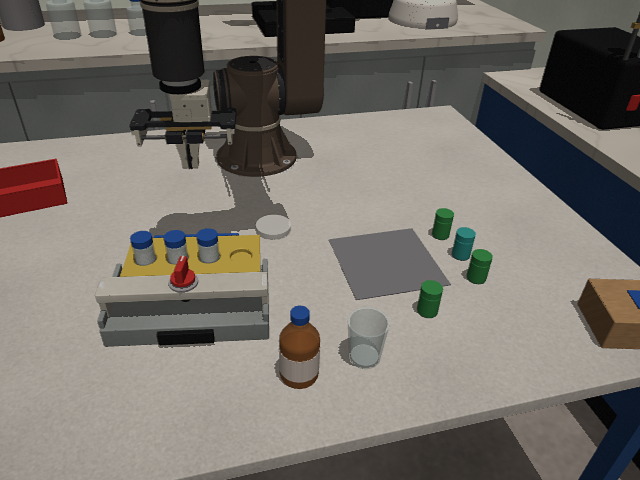

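All three jars are seated (lids at z 0.1166, wrist view 279,94 / 373,91 / 469,91) and the mat is empty. Now I press the tray in slowly.

>>> arm_command(
  targets=[
    [[0, 0, 0], [0, 0, -45], 1],
    [[0, 0, 0], [0, 0, -45], 1],
    [[0, 0, 0], [0, 0, -45], 1],
    [[0, 0, 0], [0, 0, -40], 1],
    [[0, 0, 0], [0, 0, -4], 1],
    [[0, 0, 0], [8, -1.4, 0], 1],
    [[0, 0, 0], [5, -0.8, 0], 1],
    [[0, 0, 0], [3, -0.5, 0], 1],
  ],
)

```text
t: 29.0
eef_pos: [0.4297, -0.1975, 0.2119]
ee_rot: [-3.141, -0.003, -0.165]
force: [-2.9, 1.4, 3.4]
width: 0.0006
```

>>> arm_command(
  targets=[
    [[0, 0, 0], [3, -0.5, 0], 1],
    [[0, 0, 0], [3, -0.5, 0], 1],
    [[0, 0, 0], [3, -0.5, 0], 1],
    [[0, 0, 0], [3, -0.5, 0], 1],
    [[0, 0, 0], [3, -0.5, 0], 1],
    [[0, 0, 0], [3, -0.5, 0], 1],
    [[0, 0, 0], [3, -0.5, 0], 1],
    [[0, 0, 0], [3, -0.5, 0], 1],
  ],
)

```text
t: 29.8
eef_pos: [0.4523, -0.2015, 0.2098]
ee_rot: [3.141, 0.0, -0.165]
force: [-4.6, -0.1, 3.4]
width: 0.0008
```

>>> arm_command(
  targets=[
    [[0, 0, 0], [3, -0.5, 0], 1],
    [[0, 0, 0], [3, -0.5, 0], 1],
    [[0, 0, 0], [3, -0.5, 0], 1],
    [[0, 0, 0], [3, -0.5, 0], 1],
    [[0, 0, 0], [3, -0.5, 0], 1],
    [[0, 0, 0], [3, -0.5, 0], 1],
    [[0, 0, 0], [3, -0.5, 0], 1],
    [[0, 0, 0], [3, -0.5, 0], 1],
  ],
)

```text
t: 30.6
eef_pos: [0.4763, -0.2055, 0.2098]
ee_rot: [3.141, 0.0, -0.165]
force: [-5.6, -0.2, 5.1]
width: 0.0001
```

>>> arm_command(
  targets=[
    [[0, 0, 0], [3, -0.5, 0], 1],
    [[0, 0, 0], [3, -0.5, 0], 1],
    [[0, 0, 0], [3, -0.5, 0], 1],
    [[0, 0, 0], [3, -0.5, 0], 1],
    [[0, 0, 0], [3, -0.5, 0], 1],
    [[0, 0, 0], [3, -0.5, 0], 1],
  ],
)

```text
t: 31.2
eef_pos: [0.4939, -0.2085, 0.2098]
ee_rot: [3.141, 0.001, -0.165]
force: [-7.5, 0.2, 5.7]
width: 0.0004
```

>>> arm_command(
  targets=[
    [[0, 0, 0], [3, -0.5, 0], 1],
    [[0, 0, 0], [3, -0.5, 0], 1],
    [[0, 0, 0], [3, -0.5, 0], 1],
  ],
)

```text
t: 31.5
eef_pos: [0.503, -0.21, 0.2098]
ee_rot: [3.141, 0.001, -0.165]
force: [-7.4, -0.4, 3.9]
width: 0.0007
```

>>> arm_command(
  targets=[
    [[0, 0, 0], [2.5, -0.4, 0], 1],
    [[0, 0, 0], [2, -0.3, 0], 1],
    [[0, 0, 0], [0, 0, 0], 1],
  ],
)

```text
t: 31.8
eef_pos: [0.5049, -0.2104, 0.2092]
ee_rot: [3.141, 0.008, -0.166]
force: [-15.3, 4.3, 13.5]
width: 0.0002
```

>>> arm_command(
  targets=[
    [[0, 0, 0], [2, -0.3, 0], 1],
    [[0, 0, 0], [0, 0, 0], 1],
  ],
)

```text
t: 32.0
eef_pos: [0.5055, -0.2105, 0.2091]
ee_rot: [3.141, 0.011, -0.166]
force: [-21.2, 5.9, 19.6]
width: 0.0003
```

At the stop (force about 21 N, same TCP position as the first press). I retract gently first, then clear.

>>> arm_command(
  targets=[
    [[0, 0, 0], [-4, 0.7, 0], 1],
    [[0, 0, 0], [-6, 1, 0], 1],
    [[0, 0, 0], [-10, 1.7, 0], 1],
    [[0, 0, 0], [-25, 4, 0], 1],
    [[0, 0, 0], [-35, 6, 0], 1],
    [[0, 0, 0], [0, 0, 0], 1],
  ],
)

```text
t: 32.6
eef_pos: [0.4263, -0.197, 0.2099]
ee_rot: [-3.141, 0.0, -0.165]
force: [0.6, 0.2, -0.4]
width: 0.0001
```

>>> arm_command(
  targets=[
    [[0, 0, 0], [0, 0, 45], 1],
    [[0, 0, 0], [0, 0, 50], 0.3],
    [[0, 0, 0], [0, 0, 50], 0.3],
    [[0, 0, 0], [0, 0, 45], 0.3],
    [[0, 0, 0], [0, 0, 0], 0.3],
    [[0, 0, 0], [0, 0, 0], 0.3],
    [[0, 0, 0], [0, 0, 0], 0.3],
  ],
)

```text
t: 33.3
eef_pos: [0.4296, -0.1973, 0.3994]
ee_rot: [-3.141, -0.0, -0.165]
force: [0.1, -0.0, -0.4]
width: 0.0427
```

```bash
python3 - <<'E'
from h import *
s=get_state();print(s['eef_pos'],s['ee_rot'],s['qd'].round(3),s['width'])
for n in ("wrist",):
    im,hsv,P,o=jars(n,"j5"+n)
    for x in o: print(n,*x)
im,d=grab_frame("scene");cv2.imwrite("pics/s5.png",im[:,:,::-1])
E
```

```text
[ 0.4296206  -0.19731327  0.39940708] [-3.14122611e+00 -2.92532547e-04 -1.64522013e-01] [-0.002  0.017 -0.011  0.001 -0.006 -0.001] 0.04273420676325156
wrist [279.9  25.1] 0.1166 [ 0.5808 -0.1918  0.1156] [0.035 0.04  0.007] (599.5, -189.2, 24.5)
wrist [374.2  23.5] 0.1166 [ 0.5715 -0.2539  0.1154] [0.034 0.041 0.008] (588.9, -262.7, 24.5)
wrist [471.2  24.1] 0.1166 [ 0.5604 -0.3177  0.1155] [0.035 0.041 0.007] (576.2, -338.1, 25.1)
wrist [327.6 136.2] 0.0644 [ 0.5089 -0.2114  0.0633] [0.035 0.176 0.008] (508.3, -211.6, 88.1)
```

View pics/j5wrist.png

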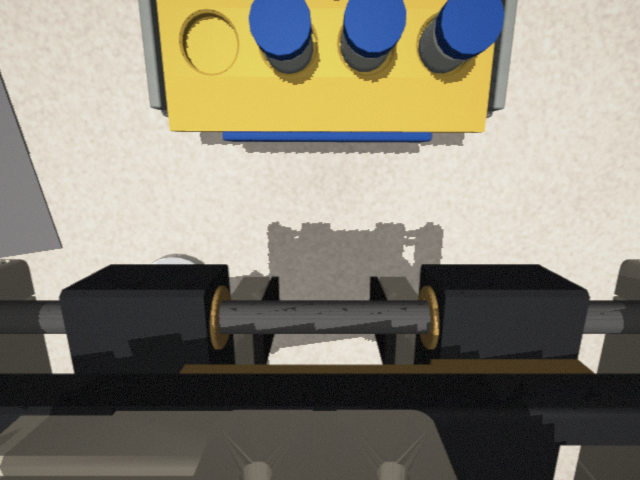

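View pics/s5.png

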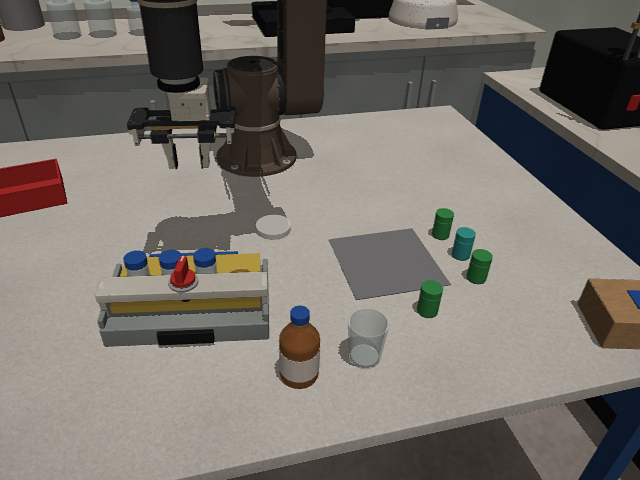

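The tray has stayed home (panel at x 0.509, as at the start) and the jars are still seated. Next I approach the knob for a close look.

>>> arm_command(
  targets=[
    [[0, 0, 0], [37, -6, 0], 0.3],
    [[0, 0, 0], [37, -6, 0], 0.3],
    [[0, 0, 0], [37, -6, 0], 0.3],
    [[0, 0, 0], [0, 0, 0], 0.3],
    [[0, 0, 0], [0, 0, 0], 0.3],
    [[0, 0, 0], [0, 0, 0], 0.3],
  ],
)

```text
t: 34.0
eef_pos: [0.5402, -0.2154, 0.3989]
ee_rot: [3.141, 0.002, -0.165]
force: [0.8, -0.1, -0.1]
width: 0.0615
```

```bash
cat >> h.py <<'E'
def knob(n="wrist",save=None):
    im,hsv,P=cloud(n,save); H,S,V=hsv[...,0],hsv[...,1],hsv[...,2]
    m=((H<8)|(H>172))&(S>130)&(V>60)&(np.abs(P[...,0]-.645)<.04)&(np.abs(P[...,1]+.235)<.04)
    t=m&(P[...,2]>.144); q=P[t]
    if len(q)<20: return im,None
    (c,sz,a)=cv2.minAreaRect((q[:,:2]*1000).astype(np.float32))
    bp=cv2.boxPoints((c,sz,a)); e=[bp[1]-bp[0],bp[2]-bp[1]]; e=max(e,key=np.linalg.norm)
    d=m&(P[...,2]<.127)&(P[...,2]>.115); 
    return im,dict(n=len(q),c=np.round(c,1),size=np.round(sz,1),ang=float(np.degrees(np.arctan2(e[1],e[0]))%180),z=np.percentile(q[:,2],[5,50,95]).round(4),disc=None if d.sum()<20 else ((np.percentile(P[d],1,0)+np.percentile(P[d],99,0))/2).round(4))
E
python3 - <<'E'
from h import *
s=get_state();print(s['eef_pos'],s['ee_rot'],s['q'])
print(knob("wrist","k1")[1]);print(knob("scene")[1])
E
```

```text
[ 0.54018832 -0.21544049  0.39889004] [ 3.14147892e+00  1.98561617e-03 -1.64720848e-01] [-4.34478376e-02  2.10636658e-01 -2.07499399e-01 -1.39188386e-04
 -1.15464507e+00  1.44957982e+00]
{'n': 1520, 'c': array([ 644.3, -234.7]), 'size': array([14. , 41.6]), 'ang': 161.98977661132812, 'z': array([0.1482, 0.1503, 0.1516]), 'disc': array([ 0.6438, -0.2345,  0.1206])}
{'n': 132, 'c': array([ 645.3, -236.3]), 'size': array([14.4, 45.4]), 'ang': 160.9860382080078, 'z': array([0.1455, 0.1496, 0.1515]), 'disc': array([ 0.6487, -0.2356,  0.1209])}
```

View pics/k1.png

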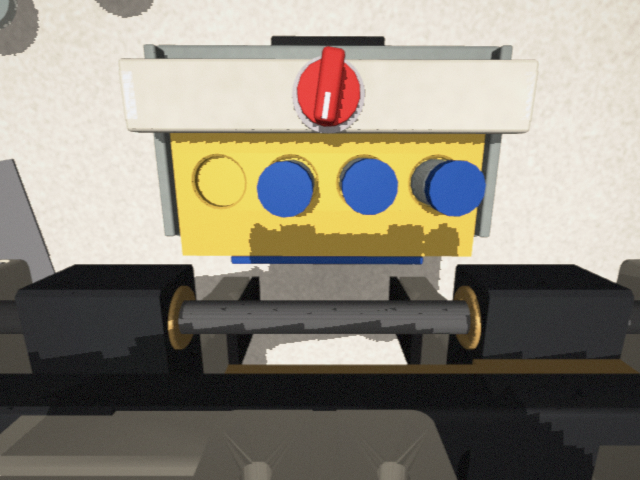

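The close view shows the red bar at (328,90), centred at (0.644, -0.2345), with its long axis at -18° and its top at z 0.151, which matches the geometry. I align with the bar and go down.

>>> arm_command(
  targets=[
    [[0, 0, -0.075], [40, -7, 0], 0.3],
    [[0, 0, -0.074], [40, -7, 0], 0.3],
    [[0, 0, 0], [24, -5, 0], 0.3],
    [[0, 0, 0], [0, 0, -30], 0.3],
    [[0, 0, 0], [0, 0, 0], 0.3],
    [[0, 0, 0], [0, 0, 0], 0.3],
    [[0, 0, 0], [0, 0, 0], 0.3],
  ],
)

```text
t: 34.8
eef_pos: [0.6444, -0.2345, 0.3719]
ee_rot: [3.142, -0.002, -0.313]
force: [-0.8, -0.6, 0.4]
width: 0.0618
```

>>> arm_command(
  targets=[
    [[0, 0, 0], [0, 0, -30], 0.3],
    [[0, 0, 0], [0, 0, -25], 0.3],
    [[0, 0, 0], [0, 0, -10], 0.3],
    [[0, 0, 0], [0, 0, 0], 0.3],
    [[0, 0, 0], [0, 0, 0], 0.3],
  ],
)

```text
t: 35.3
eef_pos: [0.6451, -0.2346, 0.3067]
ee_rot: [3.141, -0.002, -0.313]
force: [0.6, 0.3, -0.5]
width: 0.0611
```

>>> arm_command(
  targets=[
    [[0, 0, 0], [-0.5, 0, -3], 0.3],
    [[0, 0, 0], [0, 0, 0], 1],
    [[0, 0, 0], [0, 0, 0], 1],
    [[0, 0, 0], [0, 0, 0], 1],
    [[0, 0, 0], [0, 0, 0], 1],
    [[0, 0, 0], [0, 0, 0], 1],
  ],
  squeeze=35,
)

```text
t: 35.9
eef_pos: [0.6442, -0.2345, 0.302]
ee_rot: [3.142, -0.0, -0.314]
force: [-0.5, 0.4, -0.8]
width: 0.0268
```

>>> arm_command(
  targets=[
    [[0, 0, 0], [0, 0, 0], 1],
    [[0, 0, 0], [0, 0, 0], 1],
    [[0, 0, 0], [0, 0, 0], 1],
  ],
)

```text
t: 36.2
eef_pos: [0.644, -0.2352, 0.302]
ee_rot: [3.14, 0.0, -0.314]
force: [-0.4, -5.8, -0.4]
width: 0.0139
```

>>> arm_command(
  targets=[
    [[0, 0, -0.1], [0, 0, 0], 1],
    [[0, 0, -0.1], [0, 0, 0], 1],
    [[0, 0, -0.1], [0, 0, 0], 1],
  ],
)

```text
t: 36.5
eef_pos: [0.6439, -0.2353, 0.302]
ee_rot: [3.14, -0.0, -0.618]
force: [-0.1, -6.2, -0.1]
width: 0.0141
```

```bash
python3 - <<'E'
from h import *
s=get_state();print(s['eef_pos'],s['ee_rot'],s['q'],s['force'],s['moment'],s['width'])
E
```

```text
[ 0.64393414 -0.23528266  0.30196065] [ 3.14048430e+00 -1.21533697e-04 -6.17972415e-01] [-0.06645624  0.44867783 -0.09331699  0.00117594 -1.02927904  1.01867372] [-0.14453174 -6.18230922 -0.0885332 ] [-1.95019396  0.38907253  0.05135371] 0.014115306276845561
```

>>> arm_command(
  targets=[
    [[0, 0, -0.14], [0, -0.8, 0], 1],
    [[0, 0, -0.14], [0, 0, 0], 1],
    [[0, 0, -0.14], [0, 0, 0], 1],
    [[0, 0, -0.14], [0, 0, 0], 1],
    [[0, 0, -0.14], [0, 0, 0], 1],
    [[0, 0, -0.14], [0, 0, 0], 1],
    [[0, 0, -0.14], [0, 0, 0], 1],
    [[0, 0, -0.14], [0, 0, 0], 1],
  ],
)

```text
t: 37.3
eef_pos: [0.6439, -0.2356, 0.3019]
ee_rot: [3.141, -0.0, -1.739]
force: [-1.8, -2.1, 0.6]
width: 0.0137
```

>>> arm_command(
  targets=[
    [[0, 0, -0.14], [0, 0, 0], 1],
    [[0, 0, -0.14], [0, 0, 0], 1],
    [[0, 0, -0.14], [0, 0, 0], 1],
    [[0, 0, -0.14], [0, 0, 0], 1],
    [[0, 0, -0.14], [0, 0, 0], 1],
    [[0, 0, -0.14], [0, 0, 0], 1],
    [[0, 0, -0.14], [0, 0, 0], 1],
    [[0, 0, -0.14], [0, 0, 0], 1],
  ],
)

```text
t: 38.1
eef_pos: [0.6438, -0.2355, 0.3019]
ee_rot: [3.142, -0.001, -2.859]
force: [-2.0, -1.5, 1.3]
width: 0.0134
```

```bash
python3 - <<'E'
from h import *
s=get_state();print(s['eef_pos'],s['ee_rot'],s['q'],s['force'],s['moment'],s['width'])
E
```

```text
[ 0.64378218 -0.23553865  0.30191363] [ 3.14152629e+00 -1.07817229e-03 -2.85945791e+00] [-6.70725713e-02  4.48854874e-01 -9.28034309e-02  3.57526788e-04
 -1.03017386e+00 -1.22177322e+00] [-2.01375383 -1.52444327  1.25779604] [-0.81866221  0.58264261  0.03809447] 0.013393037726025701
```

>>> arm_command(
  targets=[
    [[0, 0, -0.14], [0, 0, 0], 1],
    [[0, 0, -0.14], [0, 0, 0], 1],
    [[0, 0, -0.14], [0, 0, 0], 1],
    [[0, 0, -0.14], [0, 0, 0], 1],
    [[0, 0, -0.14], [0, 0, 0], 1],
    [[0, 0, -0.14], [0, 0, 0], 1],
  ],
)

```text
t: 38.7
eef_pos: [0.6438, -0.2355, 0.3019]
ee_rot: [-3.141, -0.001, 2.584]
force: [-2.8, -2.6, 1.2]
width: 0.0139
```

>>> arm_command(
  targets=[
    [[0, 0, -0.14], [0, 0, 0], 1],
    [[0, 0, -0.14], [0, 0, 0], 1],
    [[0, 0, -0.14], [0, 0, 0], 1],
    [[0, 0, -0.14], [0, 0, 0], 1],
    [[0, 0, -0.14], [0, 0, 0], 1],
    [[0, 0, 0], [0, 0, 0], 1],
  ],
)

```text
t: 39.3
eef_pos: [0.6438, -0.2354, 0.3019]
ee_rot: [-3.141, -0.0, 1.887]
force: [-2.0, -2.3, 1.4]
width: 0.0139
```

```bash
python3 - <<'E'
from h import *
s=get_state();print(s['eef_pos'],s['ee_rot'],s['q'],s['force'],s['moment'],s['width'])
E
```

```text
[ 0.64380195 -0.23541149  0.3019304 ] [-3.14064954e+00 -3.20882385e-04  1.88726800e+00] [-6.69541032e-02  4.48812201e-01 -9.27106236e-02  6.44177854e-05
 -1.03026817e+00 -2.75819990e+00] [-1.99447356 -2.3408924   1.40447335] [-0.62822815  0.88712266 -0.04653702] 0.013932632434563016
```

Turned about 4.08 rad so far with the torque still low. I'll regrip after a half turn back with the fingers open.

>>> arm_command(
  targets=[
    [[0, 0, 0], [0, 0, 0], 0.3],
    [[0, 0, 0], [0, 0, 0], 0.3],
    [[0, 0, 0], [0, 0, 1], 0.3],
    [[0, 0, 0], [0, 0, 0], 0.3],
    [[0, 0, 0], [0, 0, 0], 0.3],
    [[0, 0, 0], [0, 0, 0], 0.3],
  ],
)

```text
t: 39.9
eef_pos: [0.6442, -0.2352, 0.3029]
ee_rot: [3.142, -0.0, 1.89]
force: [-0.3, 0.4, -0.2]
width: 0.0556
```

>>> arm_command(
  targets=[
    [[0, 0, 0.1428], [0, 0, 0], 0.3],
    [[0, 0, 0.1428], [0, 0, 0], 0.3],
    [[0, 0, 0.1428], [0, 0, 0], 0.3],
    [[0, 0, 0.1428], [0, 0, 0], 0.3],
    [[0, 0, 0.1428], [0, 0, 0], 0.3],
    [[0, 0, 0.1428], [0, 0, 0], 0.3],
    [[0, 0, 0.1428], [0, 0, 0], 0.3],
    [[0, 0, 0.1428], [0, 0, 0], 0.3],
  ],
)

```text
t: 40.7
eef_pos: [0.6442, -0.2353, 0.3029]
ee_rot: [3.142, 0.0, 3.038]
force: [0.2, 1.0, -1.3]
width: 0.0612
```

>>> arm_command(
  targets=[
    [[0, 0, 0.1428], [0, 0, 0], 0.3],
    [[0, 0, 0.1428], [0, 0, 0], 0.3],
    [[0, 0, 0.1428], [0, 0, 0], 0.3],
    [[0, 0, 0.1428], [0, 0, 0], 0.3],
    [[0, 0, 0.1428], [0, 0, 0], 0.3],
    [[0, 0, 0.1428], [0, 0, 0], 0.3],
    [[0, 0, 0.1428], [0, 0, 0], 0.3],
    [[0, 0, 0.1428], [0, 0, 0], 0.3],
  ],
)

```text
t: 41.5
eef_pos: [0.6442, -0.2353, 0.3029]
ee_rot: [3.142, -0.0, -2.103]
force: [-0.1, -0.3, 0.2]
width: 0.0614
```

>>> arm_command(
  targets=[
    [[0, 0, 0.1428], [0, 0, 0], 0.3],
    [[0, 0, 0.1428], [0, 0, 0], 0.3],
    [[0, 0, 0.1428], [0, 0, 0], 0.3],
    [[0, 0, 0.1428], [0, 0, 0], 0.3],
    [[0, 0, 0.1428], [0, 0, 0], 0.3],
    [[0, 0, 0.1428], [0, 0, 0], 0.3],
    [[0, 0, 0], [0, 0, 0], 0.3],
    [[0, 0, 0], [0, 0, 0], 0.3],
  ],
)

```text
t: 42.3
eef_pos: [0.6442, -0.2353, 0.3029]
ee_rot: [3.142, 0.0, -1.256]
force: [-0.6, 0.5, 0.4]
width: 0.0616
```

```bash
python3 - <<'E'
from h import *
s=get_state();print(s['eef_pos'],s['ee_rot'],s['q'],s['force'],s['moment'],s['width'])
print(knob("scene","s6")[1])
E
```

```text
[ 0.64416233 -0.23528991  0.30286487] [ 3.14151636e+00  4.18729179e-05 -1.25618132e+00] [-6.67532079e-02  4.48197382e-01 -9.13461769e-02 -1.22002716e-05
 -1.03133917e+00  3.81374479e-01] [-0.57365662  0.54833837  0.36071784] [ 0.05348023 -0.0340019   0.02989057] 0.06155487880062108
None
```

View pics/s6.png

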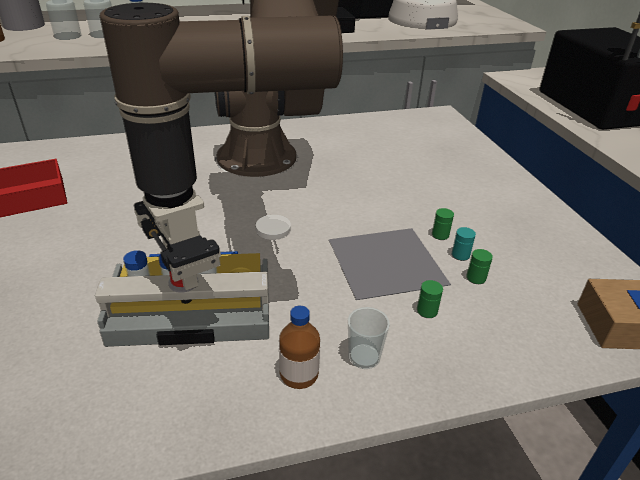

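The gripper straddles the knob, hiding it in this view, and the jars are undisturbed. Regrip and turn, watching the torque.

>>> arm_command(
  targets=[
    [[0, 0, 0], [0, 0, -1], 1],
    [[0, 0, 0], [0, 0, 0], 1],
    [[0, 0, 0], [0, 0, 0], 1],
    [[0, 0, 0], [0, 0, 0], 1],
    [[0, 0, 0], [0, 0, 0], 1],
    [[0, 0, 0], [0, 0, 0], 1],
    [[0, 0, 0], [0, 0, 0], 1],
    [[0, 0, 0], [0, 0, 0], 1],
  ],
)

```text
t: 43.15
eef_pos: [0.6438, -0.2355, 0.3019]
ee_rot: [3.141, 0.0, -1.252]
force: [-2.2, -0.1, 1.4]
width: 0.0132
```

>>> arm_command(
  targets=[
    [[0, 0, -0.12], [0, 0, 0], 1],
    [[0, 0, -0.12], [0, 0, 0], 1],
    [[0, 0, -0.12], [0, 0, 0], 1],
  ],
)

```text
t: 43.45
eef_pos: [0.6439, -0.2355, 0.3019]
ee_rot: [3.141, -0.0, -1.617]
force: [-2.2, -0.8, 1.5]
width: 0.0136
```

```bash
python3 - <<'E'
from h import *
s=get_state();print(s['ee_rot'],s['force'],s['moment'],s['width'])
E
```

```text
[ 3.14085917e+00 -1.57776540e-04 -1.61702463e+00] [-2.21951962 -0.76141325  1.51340612] [-0.13660334  0.71311325  0.00135005] 0.013557678125949456
```

>>> arm_command(
  targets=[
    [[0, 0, -0.12], [0, 0, 0], 1],
    [[0, 0, -0.12], [0, 0, 0], 1],
    [[0, 0, -0.12], [0, 0, 0], 1],
    [[0, 0, -0.12], [0, 0, 0], 1],
    [[0, 0, -0.12], [0, 0, 0], 1],
  ],
)

```text
t: 43.95
eef_pos: [0.6439, -0.2354, 0.3019]
ee_rot: [3.141, -0.001, -2.217]
force: [-1.4, -1.1, 2.0]
width: 0.0139
```

```bash
python3 - <<'E'
from h import *
s=get_state();print(s['ee_rot'],s['force'],s['moment'],s['width'])
E
```

```text
[ 3.14114161e+00 -5.04910525e-04 -2.21697099e+00] [-1.42794241 -1.06530008  2.04555477] [-0.18501286  0.6196505   0.02418161] 0.013940573063695626
```

>>> arm_command(
  targets=[
    [[0, 0, -0.12], [0, 0, 0], 1],
    [[0, 0, -0.12], [0, 0, 0], 1],
    [[0, 0, -0.12], [0, 0, 0], 1],
    [[0, 0, -0.12], [0, 0, 0], 1],
    [[0, 0, -0.12], [0, 0, 0], 1],
  ],
)

```text
t: 44.45
eef_pos: [0.6439, -0.2355, 0.302]
ee_rot: [-3.142, -0.001, -2.817]
force: [-2.5, -0.4, 0.9]
width: 0.0137
```

```bash
python3 - <<'E'
from h import *
s=get_state();print(s['ee_rot'],s['force'],s['moment'],s['width'])
E
```

```text
[-3.14158487e+00 -6.13358627e-04 -2.81687137e+00] [-2.47969685 -0.44686931  0.86970249] [-0.32280269  0.55659018  0.17081618] 0.01371654057791651
```

>>> arm_command(
  targets=[
    [[0, 0, -0.12], [0, 0, 0], 1],
    [[0, 0, -0.12], [0, 0, 0], 1],
    [[0, 0, -0.12], [0, 0, 0], 1],
  ],
)

```text
t: 44.75
eef_pos: [0.6439, -0.2355, 0.302]
ee_rot: [-3.141, -0.001, 3.106]
force: [-2.5, -1.4, 0.3]
width: 0.0135
```

```bash
python3 - <<'E'
from h import *
s=get_state();print(s['q'][5],s['ee_rot'],s['force'],s['moment'],s['width'])
E
```

```text
-1.5393307359749666 [-3.14135553e+00 -6.05937365e-04  3.10623257e+00] [-2.54732674 -1.37725779  0.34609907] [-0.44821806  0.5127241   0.09577576] 0.013465901818454466
```

The moment reached 0.17 N m, so the screw is tight. I continue through at least one or two clicks.

>>> arm_command(
  targets=[
    [[0, 0, -0.1], [0, 0, 0], 1],
    [[0, 0, -0.1], [0, 0, 0], 1],
  ],
)

```text
t: 44.95
eef_pos: [0.6439, -0.2355, 0.3019]
ee_rot: [-3.141, -0.001, 2.907]
force: [-1.1, -1.1, 1.5]
width: 0.014
```

```bash
python3 - <<'E'
from h import *
s=get_state();print(s['q'][5],s['ee_rot'][2],s['moment'],s['width'])
E
```

```text
-1.7385080610173822 2.90704726419807 [-0.40270541  0.54712236  0.16992743] 0.014022963077731368
```

>>> arm_command(
  targets=[
    [[0, 0, -0.1], [0, 0, 0], 1],
    [[0, 0, -0.1], [0, 0, 0], 1],
  ],
)

```text
t: 45.15
eef_pos: [0.6439, -0.2355, 0.302]
ee_rot: [-3.141, -0.0, 2.707]
force: [-2.2, -1.5, 1.4]
width: 0.014
```

```bash
python3 - <<'E'
from h import *
s=get_state();print(s['q'][5],s['ee_rot'][2],s['moment'],s['width'])
E
```

```text
-1.938459303643852 2.7071350197939563 [-0.43394292  0.53366337  0.09737594] 0.014045028666921191
```

>>> arm_command(
  targets=[
    [[0, 0, -0.1], [0, 0, 0], 1],
    [[0, 0, -0.1], [0, 0, 0], 1],
    [[0, 0, -0.1], [0, 0, 0], 1],
  ],
)

```text
t: 45.45
eef_pos: [0.6439, -0.2355, 0.302]
ee_rot: [-3.141, -0.0, 2.407]
force: [-1.9, -1.7, 0.7]
width: 0.0138
```

```bash
python3 - <<'E'
from h import *
s=get_state();print(s['q'][5],s['ee_rot'][2],s['moment'],s['width'])
E
```

```text
-2.2384259875179024 2.407122036537781 [-0.44431658  0.6004389   0.15317537] 0.0137968530477286
```

>>> arm_command(
  targets=[
    [[0, 0, -0.1], [0, 0, 0], 1],
    [[0, 0, -0.1], [0, 0, 0], 1],
  ],
)

```text
t: 45.65
eef_pos: [0.6439, -0.2355, 0.302]
ee_rot: [-3.141, -0.0, 2.207]
force: [-2.1, -0.5, 1.0]
width: 0.014
```

```bash
python3 - <<'E'
from h import *
s=get_state();print(s['q'][5],s['ee_rot'][2],s['moment'],s['width'])
E
```

```text
-2.4384901022088776 2.2070736847609025 [-0.47593718  0.5964815   0.10985954] 0.013985578952267225
```

The torque cycles between 0.1 and 0.17 N m, which means clicks, over at least 1.26 rad since tight. Release, rise and look.

>>> arm_command(
  targets=[
    [[0, 0, 0], [0, 0, 0], 0.3],
    [[0, 0, 0], [0, 0, 0], 0.3],
    [[0, 0, 0], [0, 0, 1], 0.3],
    [[0, 0, 0], [0, 0, 0], 0.3],
    [[0, 0, 0], [0, 0, 0], 0.3],
    [[0, 0, 0], [0, 0, 30], 0.3],
    [[0, 0, 0], [0, 0, 40], 0.3],
    [[0, 0, 0], [0, 0, 40], 0.3],
  ],
)

```text
t: 46.45
eef_pos: [0.6441, -0.2353, 0.4137]
ee_rot: [-3.141, -0.001, 2.212]
force: [1.2, 0.3, -0.2]
width: 0.0612
```

>>> arm_command(
  targets=[
    [[0, 0, 0], [-40, 25, 0], 0.3],
    [[0, 0, 0], [-40, 25, 0], 0.3],
    [[0, 0, 0], [-30, 40, 0], 0.3],
    [[0, 0, 0], [-20, 45, 0], 0.3],
    [[0, 0, 0], [0, 48, 0], 0.3],
    [[0, 0, 0], [0, 48, 0], 0.3],
    [[0, 0, 0], [0, 48, 0], 0.3],
    [[0, 0, 0], [0, 40, 0], 0.3],
  ],
)

```text
t: 47.25
eef_pos: [0.5147, 0.084, 0.4135]
ee_rot: [3.14, -0.003, 2.217]
force: [1.5, 1.0, -0.2]
width: 0.0615
```

```bash
python3 - <<'E'
from h import *
s=get_state();print(s['eef_pos'],s['ee_rot'],s['force'])
print(knob("scene","s7")[1]);print(knob("top","t7")[1])
for x in jars("top")[3]: print(*x)
for x in jars("scene")[3]: print(*x)
E
```

```text
[0.51474376 0.08400252 0.41346454] [ 3.13987668e+00 -2.86529905e-03  2.21708812e+00] [ 1.45642536  1.02576998 -0.15311642]
{'n': 153, 'c': array([ 646.3, -236.3]), 'size': array([14. , 40.4]), 'ang': 125.77165222167969, 'z': array([0.1446, 0.1492, 0.1513]), 'disc': array([ 0.653 , -0.2354,  0.1212])}
{'n': 91, 'c': array([ 644.4, -235.5]), 'size': array([13.2, 40.8]), 'ang': 127.61087036132812, 'z': array([0.1474, 0.1517, 0.1564]), 'disc': array([ 0.6444, -0.2351,  0.1214])}
[ 79.3 140.2] 0.0763 [0.8509 0.6202 0.0749] [0.07  0.105 0.011] (853.9, 624.1, 53.9)
[361.7 141.9] 0.1533 [ 0.8073 -0.0604  0.1516] [0.029 0.03  0.009] (839.1, -65.7, 16.2)
[421.8 240.5] 0.1195 [ 0.5834 -0.192   0.1178] [0.039 0.041 0.01 ] (593.2, -201.0, 21.2)
[449.8 243.8] 0.1193 [ 0.5751 -0.2545  0.1178] [0.039 0.041 0.009] (584.3, -266.2, 21.4)
[478.4 248.6] 0.1192 [ 0.5638 -0.3178  0.1172] [0.04 0.04 0.01] (572.3, -332.3, 21.0)
[428.3 276.4] 0.0673 [ 0.5086 -0.2112  0.0654] [0.033 0.174 0.011] (509.5, -210.8, 88.6)
[188.9 257.1] 0.1164 [ 0.5812 -0.2246  0.1142] [0.053 0.101 0.008] (519.0, -227.1, 55.8)
[134.9 259.9] 0.1164 [ 0.5649 -0.3191  0.1141] [0.044 0.038 0.008] (503.0, -329.0, 25.3)
[635.1 296.6] 0.0724 [0.8359 0.5825 0.0706] [0.048 0.036 0.006] (836.1, 586.3, 26.2)
[299.6 315.2] 0.1502 [ 0.8086 -0.0611  0.148 ] [0.03  0.029 0.008] (728.6, -41.7, 19.8)
[624.5 456.7] -0.3029 [ 0.9146  0.677  -0.2781] [0.004 0.026 0.063] (1074.3, 372.7, 19.0)
```

View pics/t7.png

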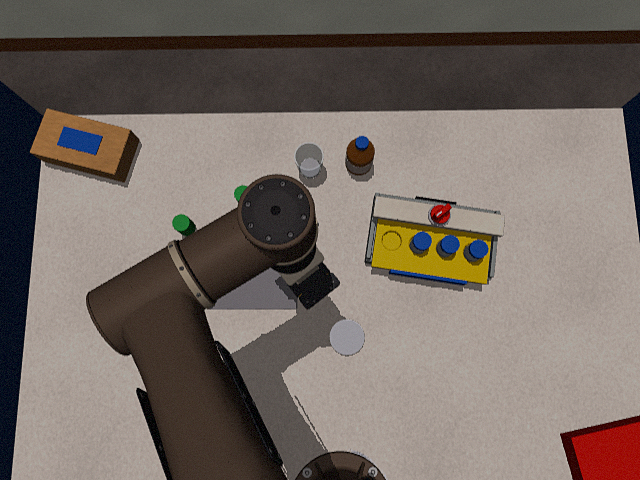

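View pics/s7.png

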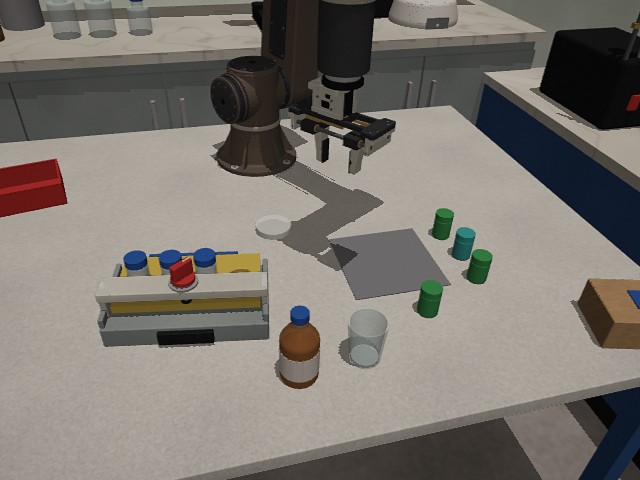

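Final views: three jars seated (top 422,241 / 450,244 / 478,249), tray home (panel x 0.5086), and knob bar still at about 126° where I left it. The mat is empty and the bystanders have not moved. Handing in.

```bash
python3 - <<'E'
from station import *
print(job_done())
E
```

```text
the job is handed in; nothing more can be done
None
```

The job is done and handed in after about 47 s of the 210 s allowed; the hand-in reported no verdict.

**What I did:**
- I pressed the tray open.
- I stood the three jars from the mat in sockets 2, 3 and 4.
- I pressed the tray to its stop and let go.
- I turned the knob clockwise about 6.9 rad in two grips. The screw went tight after about 5 to 5.6 rad, and the torque then cycled between 0.10 and 0.17 N m over at least 1.26 rad, which is at least two clicks.

**What the last checks showed:**
- **Tray:** it was home, with the panel at x = 0.509, the same as at the start.
- **Jars:** the lids were at z ≈ 0.1166 in the wrist view, so all three stand on their socket floors. The jars were within about 3 mm of the socket centres, which is near the limit of the camera calibration.
- **Knob:** the bar stayed at about 126°, where I left it.
- **Other objects:** the mat was empty, and the beaker, bottle and dish had not visibly moved.

No check failed. The top camera's depth read the lids about 3 mm higher than the wrist camera did. I could not read the screw or clutch angle directly, so tightness and slip are inferred from the torque and the turning angle.

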